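Sort returned reagent jars by heft and zero the check scale on a full one

TASK

Lift each of the look-alike sealed jars to feel whether it is full or empty: stand the empty ones in the wire wash basket and the full ones in the plastic stock tray, all upright, but keep one full jar (any of them) as the reference and stand it in the middle of the check scale's pan. Once it stands there, turn the bezel of the scale's dial until the zero mark lines up with the needle, and leave that jar on the pan. Do not shove aside the timer and the petri dish that lie among them.

Things in the scene. Friction and masses are not known exactly. Their poses are not given: they have to be found in the camera images.
- jar_a: Reagent jar, opaque white plastic with a paper label and a blue screw cap, sealed; all seven look the same. 60 mm in diameter, 85 mm tall: straight body 62 mm high, cap 54 mm in diameter above it. Origin: centre of its underside, z up. Full: about 300 g, empty: about 45 g; some jars may be absent.
- jar_b: Reagent jar, outwardly the same as jar_a; full or empty.
- jar_c: Reagent jar, outwardly the same as jar_a; full or empty.
- jar_d: Reagent jar, outwardly the same as jar_a; full or empty.
- jar_e: Reagent jar, outwardly the same as jar_a; full or empty.
- jar_f: Reagent jar, outwardly the same as jar_a; full or empty.
- jar_g: Reagent jar, outwardly the same as jar_a; full or empty.
- stock_tray: Fixed grey moulded plastic tray for full jars, 280 mm long (its x) by 130 mm wide (its y), walls 4 mm thick and 35 mm high, floor 4 mm above the bench, lips and lugs at its rim (largest extent 326 by 142 mm). Flat floor, no compartments; three jars stand in a row along its x, 80 mm apart. Origin: centre of its underside.
- wash_basket: Fixed steel wire basket for empty jars, 280 mm long (its x) by 130 mm wide (its y), sides 35 mm high and 3 mm thick, floor 5 mm above the bench, a wire loop at each end (largest extent 331 mm). No compartments; three jars stand in a row along its x, 80 mm apart. Origin: centre of its underside.
- check_scale: Fixed over/under check scale: grey base 115 (its x) by 270 (its y) by 30 mm high; round pan centred at y = +75 mm, dial head on a 50 mm column at y = -75 mm. The dial has a black knurled bezel 60 mm in diameter, 88 to 110 mm above the bench: grip it from above across its diameter (nothing but the column below it). Origin: centre of the underside; z up.
- pan_centre (a point): Centre of the upper face of the scale's pan: a round steel dish on a sprung plunger, 96 mm in outer diameter, with an upturned rim 2.5 mm thick that stands 16 mm above this face (89 mm inside). The face is 50 mm above the bench when unloaded.
- pan (a joint): How far the pan has sunk, m: 0 unloaded, at most 0.012; it sinks 2.45 mm per 100 g (400 N/m). The needle turns with it.
- needle (a joint): Angle of the dial's needle, rad, clockwise seen from above; 0 with the pan unloaded, pointing to the scale's -x; it turns 0.735 rad for each 100 g on the pan, about 2.2 rad for a full jar.
- bezel (a joint): Angle of the bezel, which carries the white dial face and its zero mark, rad, clockwise seen from above; at 0 the zero mark points to the scale's -x. The needle reads zero when joint bezel equals joint needle. Range -0.5 to 4.5; light friction (0.03 N m), stays where it is left.
- bezel_zero (a point): The zero mark, a bold black wedge at the rim of the white dial face, 26 mm from the dial's axis, 110 mm above the bench; the point's x points outwards from the axis. The other marks are thin lines 10 degrees apart.
- needle_tip (a point): Tip of the needle, a dark pointer, 22 mm from the dial's axis; the point's x points outwards along the needle.
- timer: Bystander: black bench timer, 62 by 52 by 24 mm, origin under its centre.
- petri_dish: Bystander: petri dish, 63 mm across, 15 mm high, origin under its centre.
Things that resemble listed ones, but are neither listed nor needed, are in the scene too. Leave any purple look-alike of the jar_e alone.

How it is judged:
By the outcome, as a careful person would: the job done as asked, in the order asked, and still so for the second after the job is handed in, with the robot touching nothing.
Of jar_a, jar_b, jar_c, jar_d, jar_e, jar_f, jar_g only 5 to 7 are there at a start; the rules pass over those that are not, and their reading is None.
At some moment in a run one of jar_a, jar_b, jar_c, jar_d, jar_e, jar_f, jar_g may be knocked a few centimetres aside while the robot is not near it.
It also fails if it takes over 210 s, if anything falls off the work surface, if the arm or the gripper's body presses on something with over 40 N, if the wrist force passes 120 N, or if a joint passes its speed limit or range.

ROBOT

A 7-joint arm with a two-finger parallel gripper is mounted at the origin on the work surface. World frame = base frame: x ahead of the robot, y to its left, z up, the work surface at z = 0. Lengths are in mm, angles in rad, forces in N, time in s.
With the tool pointing down it reaches from about 425 to 950 mm from the base axis. Payload 4.7 kg.
Tool frame: the origin (TCP) lies midway between the tips of the shut fingers; the grasp point (between the pads) lies 19 mm behind it; z points along the fingers, y is the line along which they close (so a half turn about z gives the same grasp; the last joint's range is limited). The gripper opens to 87 mm and grips with 3 to 60 N. Pads are 19 mm wide; open, the fingers measure 117 mm over their backs; the gripper's body (75 mm by 190 mm) begins 51 mm behind the grasp point.
Start: joints at [1.269, 0.469, -0.049, 1.532, 0.024, 1.141, -0.082], TCP at [181.912, -650.044, 222.573] pointing down, gripper open.
Joint ranges: [-2.59, 2.59], [-0.33, 1.99], [-1.39, 1.29], [0.1, 2.45], [-1.04, 4.18], [0.21, 1.99], [-2.66, 2.66]. Speed limits (rad/s): [2.57, 2.57, 3.14, 3.14, 3.14, 3.14, 3.14].

INTERFACE

Orientations are given as a unit quaternion [x, y, z, w].
In Python, from bench import robot gives the robot as it stands. The module is installed in compiled form; this text tells all that it offers.
- The arm moves only by the tool send_rows, never from a script. Its argument "increments" is a list of rows, each an object of numbers: "fingers": the opening, from -1 (shut) to 1 (fully open); "tx", "ty", "tz": the shift along the tool's x, y, z as a fraction of full scale; "wx", "wy", "wz": the turn, a rotation vector about the tool's x, y, z as a fraction of full scale. In form: [{"fingers": .., "tx": .., "ty": .., "tz": .., "wx": .., "wy": .., "wz": ..}, ...]. A call has 1 to 20 rows; each row shifts and turns the commanded pose from where the row before left it, along the tool's axes as they then stand; what a row does not reach is not made up. Full scale, the value 1, is 30 mm for a shift and 0.12 rad for a turn. A row lasts 1/8 s, in which the tool goes at most 62.5 mm and 10.7 degrees, less where a joint would pass 70% of its speed; a pose out of reach is approached as far as the arm can. A call with a number of a shift or a turn outside -1 to 1 is refused whole. A call with a gripper value outside its range is refused whole. The fingers move at their own pace and stop on an object; "squeeze" is the grip in N (left out, the last holds). Time passes only in rows, so rows that do not move let the fingers close. It gives the time, the measured TCP pose, the force, the opening and the grip force at its end, in the units of the state.
- robot.get_obs(): the state, without advancing time (a new reading comes with each control period).
- robot.grab_frame(name): name is "scene" or "side" or "wrist"; returns a dict with "color" (420x560x3 uint8, red, green, blue), "fx", "fy", "cx", "cy" (pixels), "origin" and "orientation" of the camera in the world; the wrist camera has in their place "T_tool_cam" (4x4, takes a point from camera to tool coordinates, whose origin is the TCP and whose axes are the flange's). Camera axes: x right, y up, looking along -z (the intrinsics and any distortion apply to the point x, -y, -z); pixel columns grow to the right and rows downward; lengths in mm; the calibration is good to about 2 mm. A picture is of the moment at which its call begins: read the wrist's pose just before it. There is no depth.
- robot.close_job(): hands the job in; it is judged then, once.
The state is a dict: "time_s": time; "q": joint angles; "qvel": joint speeds; "joint_efforts": joint torques, N m; "tcp_pos": TCP position; "tool_rot": TCP orientation; "contact_force": force on the tool from outside, world axes, zero at the start; "torque": the same for the moment, N m; "finger_gap": finger opening in mm; "grip_force": force on a finger pad.
Only numpy, scipy, OpenCV 4.12 (cv2) and the standard library are available. Lean on these libraries where they do the work, as an engineer would, in place of code of your own. Each camera call takes 0.05 s, during which the arm holds its last target. There are 200 camera calls.

## Working session

There is one attempt and no reset: what is moved stays moved. The work goes in short steps, Python scripts to look and compute and a tool call to move; the robot and the scene stay as the last step left them, time stands still between calls to the robot, and variables do not carry over. Pictures are saved under pics/ and viewed, at most 14 in all, crops included, and the job is handed in when it is done.

Besides the shell and the picture viewer there is one more tool, called by a JSON object that holds its "api" and its "payload". send_rows: Moves the arm, as the interface text tells. Shift numbers are shares of 30 mm and turn numbers shares of 0.12 rad, none past 1 either way. Its arguments: {"type":"object","properties":{"increments":{"type":"array","items":{"type":"object","properties":{"fingers":{"type":"number"},"tx":{"type":"number","minimum":-1,"maximum":1},"ty":{"type":"number","minimum":-1,"maximum":1},"tz":{"type":"number","minimum":-1,"maximum":1},"wx":{"type":"number","minimum":-1,"maximum":1},"wy":{"type":"number","minimum":-1,"maximum":1},"wz":{"type":"number","minimum":-1,"maximum":1}}}},"squeeze":{"type":"number"}},"required":["increments"]}

```bash
mkdir -p pics; cat > h.py <<'E'
import numpy as np, cv2
from scipy.spatial.transform import Rotation as R
from bench import robot
def cam(name):
    o=robot.get_obs(); f=robot.grab_frame(name)
    if name=='wrist':
        T=np.eye(4);T[:3,:3]=R.from_quat(o['tool_rot']).as_matrix();T[:3,3]=o['tcp_pos']
        f['M']=T@np.array(f['T_tool_cam'])
    else:
        M=np.eye(4);M[:3,:3]=R.from_quat(f['orientation']).as_matrix();M[:3,3]=f['origin'];f['M']=M
    return f
def ray(f,u,v,z):
    d=np.array([(u-f['cx'])/f['fx'],-(v-f['cy'])/f['fy'],-1.])
    d=f['M'][:3,:3]@d;o=f['M'][:3,3]
    return o+d*(z-o[2])/d[2]
def proj(f,p):
    q=f['M'][:3,:3].T@(np.array(p)-f['M'][:3,3])
    return f['cx']+f['fx']*q[0]/-q[2], f['cy']-f['fy']*q[1]/-q[2]
def save(f,n): cv2.imwrite('pics/'+n,cv2.cvtColor(f['color'],cv2.COLOR_RGB2BGR))
def blobs(f,lo,hi,z,amin=80):
    hsv=cv2.cvtColor(f['color'],cv2.COLOR_RGB2HSV)
    m=cv2.inRange(hsv,lo,hi)
    n,l,s,c=cv2.connectedComponentsWithStats(m)
    for i in range(1,n):
        if s[i,4]>=amin: print(c[i].round(1),s[i],ray(f,*c[i],z).round(1))
E
python3 - <<'E'
from h import *
o=robot.get_obs();print(o)
for n in ('scene','side','wrist'):
    f=cam(n);save(f,n+'0.png');print(n,[k for k in f],f['fx'],f['cx'],f['cy'],f['M'].round(3).tolist())
    print({k:v for k,v in f.items() if k not in('color','M')})
E
```

```text
{'time_s': 0.0, 'q': array([ 1.2690957 ,  0.46945475, -0.04858004,  1.53371333,  0.02412095,
        1.14101334, -0.08231231]), 'qvel': array([-2.53707257e-05, -6.23330383e-05, -4.80431277e-04, -9.60306405e-05,
       -5.74837485e-04, -1.61970165e-03,  1.10236828e-05]), 'joint_efforts': array([-5.05577082e-04, -5.07976127e+01, -8.01047031e-02, -2.36153716e+01,
       -6.10947283e-02,  3.77544877e-02,  1.62319852e-04]), 'tcp_pos': array([ 181.69316135, -649.44680792,  221.48222156]), 'tool_rot': array([ 9.90710361e-01,  1.35985212e-01, -1.85907064e-04, -9.83811196e-04]), 'contact_force': array([ 0.46655886, -0.55355902, -0.21437446]), 'torque': array([0.0496311 , 0.01268774, 0.01587168]), 'grip_force': 0.0, 'finger_gap': 86.88013659187004}
scene ['color', 'fx', 'fy', 'cx', 'cy', 'origin', 'orientation', 'M'] 476.384855331534 275.4096335036568 216.41788216012705 [[-0.863, -0.429, 0.266, 872.825], [0.505, -0.74, 0.444, 495.731], [0.006, 0.518, 0.856, 1072.076], [0.0, 0.0, 0.0, 1.0]]
{'fx': 476.384855331534, 'fy': 476.384855331534, 'cx': 275.4096335036568, 'cy': 216.41788216012705, 'orig
[... 609 characters left out ...]
5719])}
wrist ['color', 'fx', 'fy', 'cx', 'cy', 'T_tool_cam', 'M'] 322.3965668654896 277.3281825601693 204.32456411012197 [[0.269, 0.933, 0.241, 247.759], [-0.963, 0.261, 0.065, -631.12], [-0.002, -0.25, 0.968, 383.766], [0.0, 0.0, 0.0, 1.0]]
{'fx': 322.3965668654896, 'fy': 322.3965668654896, 'cx': 277.3281825601693, 'cy': 204.32456411012197, 'T_tool_cam': array([[-7.78634424e-04,  9.68367762e-01,  2.49526095e-01,
         6.85264708e+01],
       [ 9.99999697e-01,  7.57615895e-04,  1.80275252e-04,
        -2.04921614e-01],
       [-1.44721935e-05,  2.49526160e-01, -9.68368058e-01,
        -1.62148210e+02],
       [ 0.00000000e+00,  0.00000000e+00,  0.00000000e+00,
         1.00000000e+00]])}
```

View pics/scene0.png

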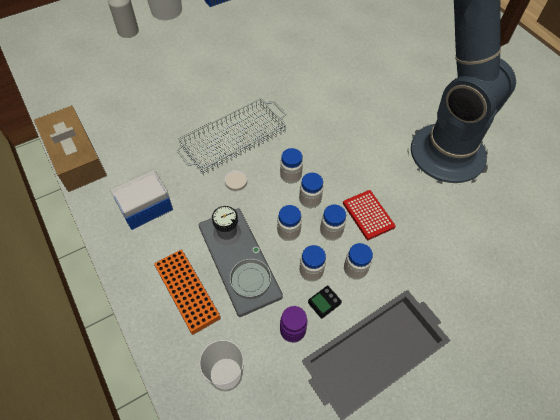

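View pics/side0.png

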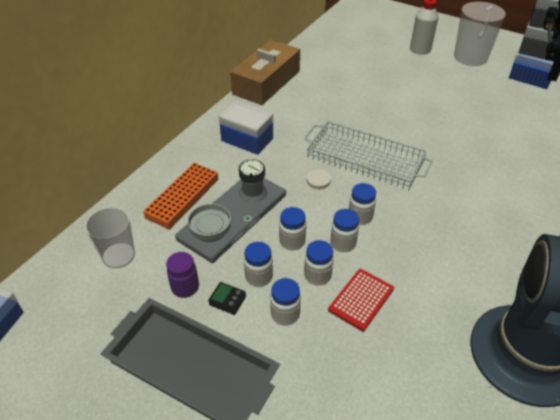

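```bash
python3 - <<'E'
from h import *
for n in('scene','side'):
    f=cam(n);print(n)
    blobs(f,(95,90,50),(150,255,255),85,60)
E
```

```text
scene
[214.   2.] [205   0  24   7  75] [ 321.9 -837.8   85. ]
[291.5 157.5] [282 148  20  20 325] [ 438.7 -150.9   85. ]
[311.8 182.3] [302 173  21  20 348] [435.4 -57.4  85. ]
[148.9 213.4] [125 198  48  32 611] [ 827.3 -177.9   85. ]
[289.3 215.3] [279 205  22  22 389] [535.4  -2.3  85. ]
[334.3 214.9] [323 204  23  22 382] [440.3  51.5  85. ]
[360.  254.4] [348 243  25  24 438] [448.7 170.3  85. ]
[313.4 256.4] [302 245  24  24 443] [544.8 120.4  85. ]
[293.  323.6] [280 306  27  36 777] [668.5 232.8  85. ]
side
[530.1  73.8] [510  61  41  27 705] [ 231.9 -851.6   85. ]
[246.2 138.1] [220 123  52  31 820] [ 762.1 -175.    85. ]
[363.4 192.8] [352 183  24  21 388] [ 427.4 -151.7   85. ]
[292.4 217.6] [281 207  24  22 430] [524.4  -1.9  85. ]
[345.8 219.3] [334 209  25  22 446] [424.1 -57.9  85. ]
[319.2 251.8] [307 240  26  24 496] [429.1  51.4  85. ]
[257.4 253.3] [245 242  26  24 505] [533.8 120.7  85. ]
[181.4 273.6] [ 167  252   29   44 1012] [632.5 241.9  85. ]
[285.  291.1] [272 278  27  27 588] [437.7 170.8  85. ]
[  8.2 315.9] [  0 300  22  39 484] [841.6 484.6  85. ]
```

Six jars with blue caps: scene pixels (291,157), (312,182), (289,215), (334,215), (360,254), (313,256). The purple one at (293,323) is the decoy. The scale is at (240,260), the tray at (375,350), the basket at (232,138), the timer at (325,301) and the petri dish at (235,180).

```bash
cat >> h.py <<'E'
def tri(fa,pa,fb,pb):
    A=[];B=[]
    for f,p in((fa,pa),(fb,pb)):
        d=ray(f,*p,0)-f['M'][:3,3];d/=np.linalg.norm(d);P=np.eye(3)-np.outer(d,d);A.append(P);B.append(P@f['M'][:3,3])
    return np.linalg.lstsq(np.vstack(A),np.hstack(B),rcond=None)[0]
def crop(f,x,y,w,h,W,H): return cv2.resize(f['color'][y:y+h,x:x+w],(W,H),interpolation=cv2.INTER_CUBIC)
E
python3 - <<'E'
from h import *
a=cam('scene');b=cam('side')
for p,q in [((291.5,157.5),(363.4,192.8)),((311.8,182.3),(345.8,219.3)),((289.3,215.3),(292.4,217.6)),((334.3,214.9),(319.2,251.8)),((360,254.4),(285,291.1)),((313.4,256.4),(257.4,253.3))]: print(tri(a,p,b,q).round(1))
m=np.vstack([np.hstack([crop(a,300,285,160,120,400,300),crop(a,170,90,130,97,400,300)]),
 np.hstack([crop(b,100,290,180,130,400,300),crop(b,300,110,136,102,400,300)])])
cv2.imwrite('pics/m1.png',m[:,:,::-1])
m=np.hstack([crop(a,190,195,100,130,400,520),crop(b,170,150,120,130,400,433+87)])
cv2.imwrite('pics/m2.png',m[:,:,::-1])
E
```

```text
[ 431.9 -161.4   72.6]
[428.7 -66.6  72.3]
[530.3 -10.3  72.4]
[433.7  44.1  72.4]
[442.6 164.7  72.3]
[539.9 114.2  72.7]
```

View pics/m1.png

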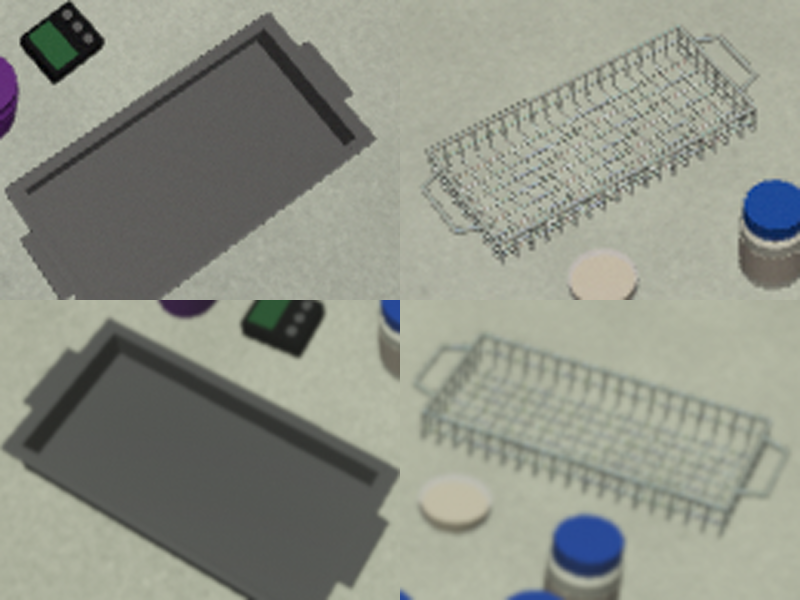

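View pics/m2.png

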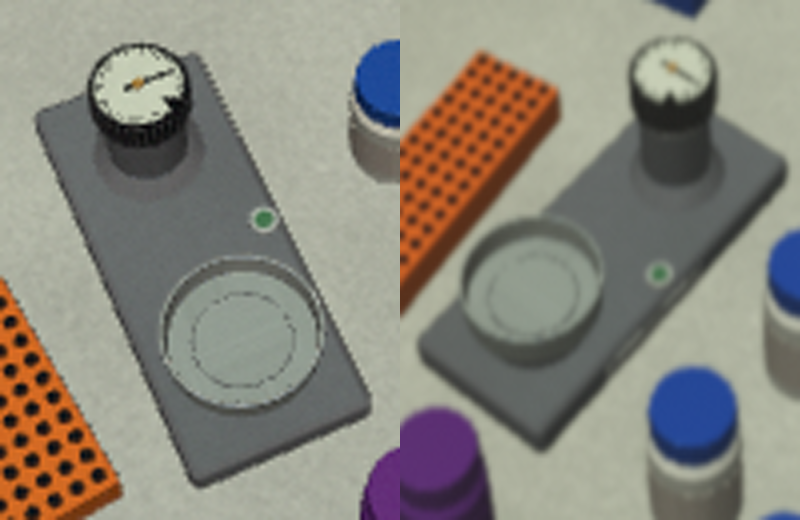

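m1 shows the tray and the basket rims clearly. m2 shows the dial, with its white face at scene (224,216) and the needle and wedge visible, and the empty pan at scene (251,280).

```bash
python3 - <<'E'
from h import *
a=cam('scene');b=cam('side')
S=lambda u,v:(300+u/2.5,285+v/2.5)
D=lambda u,v:(100+u/2.2222,290+v/2.3077)
SB=lambda u,v:(170+u/3.077,90+v/3.093)
DB=lambda u,v:(300+u/2.941,110+v/2.941)
print('tray scene T,R,L',*[ray(a,*S(*p),35).round(1) for p in((270,14),(375,138),(5,190))])
print('tray side',*[ray(b,*D(*p),35).round(1) for p in((110,20),(398,170),(5,145))])
print('bask scene',*[ray(a,*SB(*p),35).round(1) for p in((28,152),(282,30),(354,103),(95,245))])
print('bask side',*[ray(b,*DB(*p),35).round(1) for p in((85,38),(370,123),(322,215),(25,112))])
M=lambda u,v:(190+u/4,195+v/4)
N=lambda u,v:(170+(u-400)/3.3333,150+v/4)
for n,p,q,z in [('dial',(137,83),(672,68),110),('zero',(177,104),(670,98),110),('tip',(173,71),(700,86),110),('panface',(244,340),(532,292),50),('panrim',(243,333),(532,281),66)]:
    print(n,tri(a,M(*p),b,N(*q)).round(1),ray(a,*M(*p),z).round(1),ray(b,*N(*q),z).round(1))
print('base corners z30',*[ray(a,*M(*p),30).round(1) for p in((38,118),(198,52),(370,405),(196,485))])
print('timer',ray(a,325,301,24),'petri',ray(a,235,180,15),ray(b,318.5,178.5,15),'purple',ray(a,293,314,85))
E
```

```text
tray scene T,R,L [385.4 286.9  35. ] [378.8 425.8  35. ] [684.6 299.8  35. ]
tray side [676.8 297.9  35. ] [381.6 283.   35. ] [670.9 435.2  35. ]
bask scene [ 656.7 -398.1   35. ] [ 380.3 -414.6   35. ] [ 367.8 -299.5   35. ] [ 649.5 -272.3   35. ]
bask side [ 644.5 -399.6   35. ] [ 373.8 -423.5   35. ] [ 364.3 -290.9   35. ] [ 638.9 -277.    35. ]
dial [675.9 -69.7 106.7] [677.4 -65.7 110. ] [673.8 -68.9 110. ]
zero [662.  -45.3 108. ] [663.7 -41.1 110. ] [660.8 -47.  110. ]
tip [652.7 -68.6 104. ] [655.1 -62.4 110. ] [649.  -66.2 110. ]
panface [689.9  82.3  48.3] [691.2  85.7  50. ] [688.7  80.4  50. ]
panrim [689.7  81.4  56.5] [692.5  88.   66. ] [683.5  84.9  66. ]
base corners z30 [ 727.  -120.7   30. ] [ 616.4 -113.5   30. ] [644.1 150.1  30. ] [754.  141.9  30. ]
timer [563.45404088 207.89046437  24.        ] petri [ 580.87229161 -207.76259871   15.        ] [ 570.13357316 -208.36753214   15.        ] purple [657.41621042 214.64324842  85.        ]
```

{"api": "send_rows", "payload": {"increments": [{"fingers":1,"wz":0.7577},{"wz":0.7577},{"wz":0.7577},{"tx":1,"ty":-1},{"tx":1,"ty":-1},{"tx":1,"ty":-1},{"tx":1,"ty":-1},{"tx":1,"ty":-1},{"tx":1,"ty":-1},{"tx":1,"ty":-1},{"tx":1,"ty":-1},{"tx":0.6,"ty":-1}], "squeeze": 25}}

```text
schema error: expected keys fingers, tx, ty, tz, wx, wy, wz
```

{"api": "send_rows", "payload": {"increments": [{"ty":-1},{"ty":-1},{"ty":-1},{"ty":-1},{"ty":-1},{"ty":-1},{"ty":-1},{"ty":-1},{"ty":-1},{"ty":-1},{"ty":-1},{"ty":-1},{},{}]}}

```text
schema error: expected keys fingers, tx, ty, tz, wx, wy, wz
```

```bash
cat > look.py <<'E'
from h import *
import sys
o=robot.get_obs();f=cam('wrist');save(f,sys.argv[1])
print(o['time_s'],o['tcp_pos'].round(1),(2*np.arctan2(o['tool_rot'][1],o['tool_rot'][0])).round(4),o['contact_force'].round(2),o['finger_gap'].round(1))
blobs(f,(100,120,50),(125,255,255),85,60)
E
python3 look.py w1.png
```

```text
Traceback (most recent call last):
  File "look.py", line 4, in <module>
    print(o['time_s'],o['tcp_pos'].round(1),(2*np.arctan2(o['tool_rot'][1],o['tool_rot'][0])).round(4),o['contact_force'].round(2),o['finger_gap'].round(1))
                                                                                                                                   ^^^^^^^^^^^^^^^^^^^^^
AttributeError: 'float' object has no attribute 'round'
```

{"api": "send_rows", "payload": {"increments": [{"fingers":1,"tx":0,"ty":0,"tz":0,"wx":0,"wy":0,"wz":0.7577},{"fingers":1,"tx":0,"ty":0,"tz":0,"wx":0,"wy":0,"wz":0.7577},{"fingers":1,"tx":0,"ty":0,"tz":0,"wx":0,"wy":0,"wz":0.7577},{"fingers":1,"tx":1,"ty":-1,"tz":0,"wx":0,"wy":0,"wz":0},{"fingers":1,"tx":1,"ty":-1,"tz":0,"wx":0,"wy":0,"wz":0},{"fingers":1,"tx":1,"ty":-1,"tz":0,"wx":0,"wy":0,"wz":0},{"fingers":1,"tx":1,"ty":-1,"tz":0,"wx":0,"wy":0,"wz":0},{"fingers":1,"tx":1,"ty":-1,"tz":0,"wx":0,"wy":0,"wz":0},{"fingers":1,"tx":1,"ty":-1,"tz":0,"wx":0,"wy":0,"wz":0},{"fingers":1,"tx":1,"ty":-1,"tz":0,"wx":0,"wy":0,"wz":0},{"fingers":1,"tx":1,"ty":-1,"tz":0,"wx":0,"wy":0,"wz":0},{"fingers":1,"tx":0.6,"ty":-1,"tz":0,"wx":0,"wy":0,"wz":0}], "squeeze": 25}}

```text
time_s: 2.0
tcp_pos: [441.6, -378.5, 222.7]
tool_rot: [1.0, 0.001, 0.0, 0.0]
contact_force: [-0.4, -0.4, -0.4]
finger_gap: 87.3
grip_force: 0.0
```

{"api": "send_rows", "payload": {"increments": [{"fingers":1,"tx":0,"ty":-1,"tz":0,"wx":0,"wy":0,"wz":0},{"fingers":1,"tx":0,"ty":-1,"tz":0,"wx":0,"wy":0,"wz":0},{"fingers":1,"tx":0,"ty":-1,"tz":0,"wx":0,"wy":0,"wz":0},{"fingers":1,"tx":0,"ty":-1,"tz":0,"wx":0,"wy":0,"wz":0},{"fingers":1,"tx":0,"ty":-1,"tz":0,"wx":0,"wy":0,"wz":0},{"fingers":1,"tx":0,"ty":-1,"tz":0,"wx":0,"wy":0,"wz":0},{"fingers":1,"tx":0,"ty":-1,"tz":0,"wx":0,"wy":0,"wz":0},{"fingers":1,"tx":0,"ty":-1,"tz":0,"wx":0,"wy":0,"wz":0},{"fingers":1,"tx":0,"ty":-1,"tz":0,"wx":0,"wy":0,"wz":0},{"fingers":1,"tx":0,"ty":-1,"tz":0,"wx":0,"wy":0,"wz":0},{"fingers":1,"tx":0,"ty":-1,"tz":0,"wx":0,"wy":0,"wz":0},{"fingers":1,"tx":0,"ty":-1,"tz":0,"wx":0,"wy":0,"wz":0},{"fingers":1,"tx":0,"ty":0,"tz":0,"wx":0,"wy":0,"wz":0},{"fingers":1,"tx":0,"ty":0,"tz":0,"wx":0,"wy":0,"wz":0}]}}

```text
time_s: 3.75
tcp_pos: [439.9, -20.9, 222.6]
tool_rot: [1.0, -0.0, 0.0, 0.0]
contact_force: [-0.8, -1.0, -0.9]
finger_gap: 86.7
grip_force: 0.0
```

```bash
sed -i "s/o\['finger_gap'\].round(1)/round(float(o['finger_gap']),1)/" look.py; python3 look.py w1.png
```

```text
3.75 [439.9 -20.9 222.6] -0.0008 [-0.79 -1.03 -0.92] 86.7
[121.4  82.7] [  90   51   64   64 3136] [541.3 115.8  85. ]
[262.2  94.1] [ 233   63   59   63 2834] [531.7  -7.3  85. ]
[ 81.6 190.7] [  53  163   59   55 2407] [444.8 165.3  85. ]
[207.7 199.2] [ 180  173   56   54 2284] [436.3  46.   85. ]
[419.5 200.7] [ 391  174   57   54 2310] [ 434.5 -156.7   85. ]
[321.3 203.9] [ 295  178   54   53 2251] [431.5 -62.7  85. ]
```

View pics/w1.png

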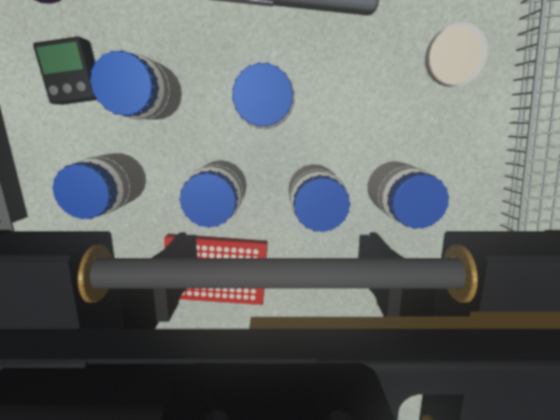

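The wrist view shows six blue caps at (121,83), (262,94), (82,191), (208,199), (420,201) and (321,204), the timer at (67,70) and the petri dish at (457,54). Cap heights and spacing agree with the other views. First jar: J4 at about (436,45).

{"api": "send_rows", "payload": {"increments": [{"fingers":1,"tx":-0.05,"ty":-0.72,"tz":0,"wx":0,"wy":0,"wz":0},{"fingers":1,"tx":-0.05,"ty":-0.72,"tz":0,"wx":0,"wy":0,"wz":0},{"fingers":1,"tx":-0.05,"ty":-0.73,"tz":0,"wx":0,"wy":0,"wz":0},{"fingers":1,"tx":0,"ty":0,"tz":1,"wx":0,"wy":0,"wz":0},{"fingers":1,"tx":0,"ty":0,"tz":1,"wx":0,"wy":0,"wz":0},{"fingers":1,"tx":0,"ty":0,"tz":1,"wx":0,"wy":0,"wz":0},{"fingers":1,"tx":0,"ty":0,"tz":1,"wx":0,"wy":0,"wz":0},{"fingers":1,"tx":0,"ty":0,"tz":1,"wx":0,"wy":0,"wz":0},{"fingers":1,"tx":0,"ty":0,"tz":0.65,"wx":0,"wy":0,"wz":0},{"fingers":1,"tx":0,"ty":0,"tz":0.5,"wx":0,"wy":0,"wz":0},{"fingers":1,"tx":0,"ty":0,"tz":0,"wx":0,"wy":0,"wz":0},{"fingers":1,"tx":0,"ty":0,"tz":0,"wx":0,"wy":0,"wz":0}], "squeeze": 25}}

```text
time_s: 5.3
tcp_pos: [436.1, 44.9, 38.6]
tool_rot: [1.0, -0.0, 0.001, 0.0]
contact_force: [-0.1, 0.3, 0.2]
finger_gap: 87.0
grip_force: 0.0
```

{"api": "send_rows", "payload": {"increments": [{"fingers":-1,"tx":0,"ty":0,"tz":0,"wx":0,"wy":0,"wz":0},{"fingers":-1,"tx":0,"ty":0,"tz":0,"wx":0,"wy":0,"wz":0},{"fingers":-1,"tx":0,"ty":0,"tz":0,"wx":0,"wy":0,"wz":0},{"fingers":-1,"tx":0,"ty":0,"tz":0,"wx":0,"wy":0,"wz":0}]}}

```text
time_s: 5.8
tcp_pos: [435.6, 45.1, 38.3]
tool_rot: [1.0, -0.0, 0.0, 0.0]
contact_force: [-0.1, -0.4, 1.7]
finger_gap: 59.7
grip_force: 25.0
```

{"api": "send_rows", "payload": {"increments": [{"fingers":-1,"tx":0,"ty":0,"tz":-1,"wx":0,"wy":0,"wz":0},{"fingers":-1,"tx":0,"ty":0,"tz":-1,"wx":0,"wy":0,"wz":0},{"fingers":-1,"tx":0,"ty":0,"tz":-1,"wx":0,"wy":0,"wz":0},{"fingers":-1,"tx":0,"ty":0,"tz":-1,"wx":0,"wy":0,"wz":0},{"fingers":-1,"tx":0,"ty":0,"tz":0,"wx":0,"wy":0,"wz":0},{"fingers":-1,"tx":0,"ty":0,"tz":0,"wx":0,"wy":0,"wz":0},{"fingers":-1,"tx":0,"ty":0,"tz":0,"wx":0,"wy":0,"wz":0},{"fingers":-1,"tx":0,"ty":0,"tz":0,"wx":0,"wy":0,"wz":0}]}}

```text
time_s: 6.8
tcp_pos: [434.8, 45.0, 157.2]
tool_rot: [1.0, 0.0, -0.001, 0.0]
contact_force: [1.0, -0.6, -0.6]
finger_gap: 59.1
grip_force: 25.0
```

```bash
cat > feel.py <<'E'
from h import *
L=[]
for i in range(6):
    o=robot.get_obs();L.append([o['contact_force'][2],o['joint_efforts'][1],o['joint_efforts'][3]]);robot.grab_frame('side') if i<5 else 0
print(np.round(L,2).tolist());print(o['tcp_pos'].round(1),o['contact_force'].round(2),round(float(o['finger_gap']),1),o['time_s'])
E
python3 feel.py
```

```text
[[-0.6, -29.25, -19.62], [-0.24, -29.19, -19.61], [-0.14, -29.15, -19.62], [-1.12, -29.12, -19.63], [0.1, -29.11, -19.64], [-0.81, -29.1, -19.65]]
[435.3  45.1 157.9] [ 0.07  0.41 -0.81] 59.5 7.05
```

Mean force is about -0.5 N, so J4 is empty and goes to the basket.

{"api": "send_rows", "payload": {"increments": [{"fingers":-1,"tx":-0.014,"ty":0.5,"tz":0,"wx":0,"wy":0,"wz":0},{"fingers":-1,"tx":-0.014,"ty":0.9,"tz":0,"wx":0,"wy":0,"wz":0},{"fingers":-1,"tx":-0.014,"ty":1,"tz":0,"wx":0,"wy":0,"wz":0},{"fingers":-1,"tx":-0.014,"ty":1,"tz":0,"wx":0,"wy":0,"wz":0},{"fingers":-1,"tx":-0.014,"ty":1,"tz":0,"wx":0,"wy":0,"wz":0},{"fingers":-1,"tx":-0.014,"ty":1,"tz":0,"wx":0,"wy":0,"wz":0},{"fingers":-1,"tx":-0.014,"ty":1,"tz":0,"wx":0,"wy":0,"wz":0},{"fingers":-1,"tx":-0.014,"ty":1,"tz":0,"wx":0,"wy":0,"wz":0},{"fingers":-1,"tx":-0.014,"ty":1,"tz":0,"wx":0,"wy":0,"wz":0},{"fingers":-1,"tx":-0.014,"ty":1,"tz":0,"wx":0,"wy":0,"wz":0},{"fingers":-1,"tx":-0.014,"ty":1,"tz":0,"wx":0,"wy":0,"wz":0},{"fingers":-1,"tx":-0.014,"ty":1,"tz":0,"wx":0,"wy":0,"wz":0},{"fingers":-1,"tx":-0.014,"ty":1,"tz":0,"wx":0,"wy":0,"wz":0},{"fingers":-1,"tx":-0.014,"ty":0.6,"tz":0,"wx":0,"wy":0,"wz":0},{"fingers":-1,"tx":0,"ty":0.27,"tz":0,"wx":0,"wy":0,"wz":0},{"fingers":-1,"tx":0,"ty":0,"tz":0,"wx":0,"wy":0,"wz":0},{"fingers":-1,"tx":0,"ty":0,"tz":0,"wx":0,"wy":0,"wz":0}]}}

```text
time_s: 9.18
tcp_pos: [429.9, -351.8, 158.0]
tool_rot: [1.0, 0.001, 0.0, -0.0]
contact_force: [0.9, -0.1, -1.2]
finger_gap: 59.3
grip_force: 25.0
```

```bash
python3 look.py w2.png
```

```text
9.175 [ 429.9 -351.8  158. ] 0.0017 [ 0.88 -0.12 -1.18] 59.3
[ 31.8 206.8] [   0  173   71   70 3936] [ 435.5 -165.8   85. ]
[276.8 247.8] [ 227  231  102   28 1924] [ 402.6 -350.9   85. ]
[277.2 301.8] [ 208  288  139   29 3796] [ 355.5 -351.2   85. ]
```

View pics/w2.png

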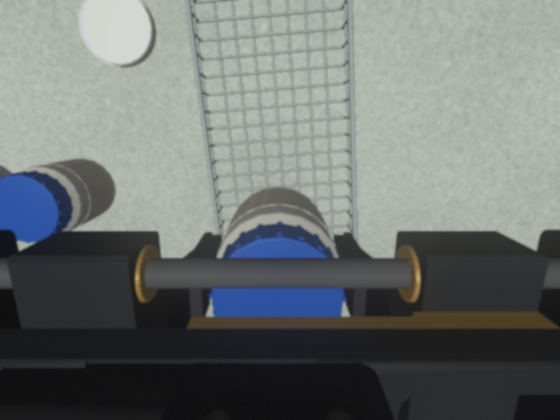

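The held jar is above the basket. The rims run (193,10)-(218,230) on the left and (349,10)-(354,230) on the right, and I'll check them at z=35.

```bash
python3 - <<'E'
from h import *
f=cam('wrist')
for p in((193,10),(206,120),(218,230),(349,10),(351,120),(354,230)): print(p,ray(f,*p,35).round(1))
E
```

```text
(193, 10) [ 583.5 -284.5   35. ]
(206, 120) [ 499.3 -290.3   35. ]
(218, 230) [ 400.  -296.1   35. ]
(349, 10) [ 583.6 -407.9   35. ]
(351, 120) [ 499.4 -414.4   35. ]
(354, 230) [ 400.1 -422.9   35. ]
```

{"api": "send_rows", "payload": {"increments": [{"fingers":-1,"tx":0,"ty":0.15,"tz":0.8,"wx":0,"wy":0,"wz":0},{"fingers":-1,"tx":0,"ty":0,"tz":1,"wx":0,"wy":0,"wz":0},{"fingers":-1,"tx":0,"ty":0,"tz":1,"wx":0,"wy":0,"wz":0},{"fingers":-1,"tx":0,"ty":0,"tz":0.6,"wx":0,"wy":0,"wz":0},{"fingers":-1,"tx":0,"ty":0,"tz":0.37,"wx":0,"wy":0,"wz":0},{"fingers":-1,"tx":0,"ty":0,"tz":0,"wx":0,"wy":0,"wz":0},{"fingers":-1,"tx":0,"ty":0,"tz":0,"wx":0,"wy":0,"wz":0},{"fingers":1,"tx":0,"ty":0,"tz":0,"wx":0,"wy":0,"wz":0},{"fingers":1,"tx":0,"ty":0,"tz":0,"wx":0,"wy":0,"wz":0},{"fingers":1,"tx":0,"ty":0,"tz":0,"wx":0,"wy":0,"wz":0},{"fingers":1,"tx":0,"ty":0,"tz":-0.7,"wx":0,"wy":0,"wz":0},{"fingers":1,"tx":0,"ty":0,"tz":-1,"wx":0,"wy":0,"wz":0},{"fingers":1,"tx":0,"ty":0,"tz":-1,"wx":0,"wy":0,"wz":0},{"fingers":1,"tx":0,"ty":0,"tz":-1,"wx":0,"wy":0,"wz":0}]}}

```text
time_s: 11.02
tcp_pos: [429.4, -357.5, 157.0]
tool_rot: [1.0, 0.0, 0.0, 0.0]
contact_force: [0.6, 0.1, 0.2]
finger_gap: 86.7
grip_force: 0.0
```

{"api": "send_rows", "payload": {"increments": [{"fingers":0.85,"tx":0.117,"ty":-0.65,"tz":0,"wx":0,"wy":0,"wz":0},{"fingers":0.85,"tx":0,"ty":-1,"tz":0,"wx":0,"wy":0,"wz":0},{"fingers":0.85,"tx":0,"ty":-1,"tz":0,"wx":0,"wy":0,"wz":0},{"fingers":0.85,"tx":0,"ty":-1,"tz":0,"wx":0,"wy":0,"wz":0},{"fingers":0.85,"tx":0,"ty":-1,"tz":0,"wx":0,"wy":0,"wz":0},{"fingers":0.85,"tx":0,"ty":-1,"tz":0,"wx":0,"wy":0,"wz":0},{"fingers":0.85,"tx":0,"ty":-0.6,"tz":0,"wx":0,"wy":0,"wz":0},{"fingers":0.85,"tx":0,"ty":-0.4,"tz":0,"wx":0,"wy":0,"wz":0},{"fingers":0.85,"tx":0,"ty":0,"tz":0.5,"wx":0,"wy":0,"wz":0},{"fingers":0.85,"tx":0,"ty":0,"tz":1,"wx":0,"wy":0,"wz":0},{"fingers":0.85,"tx":0,"ty":0,"tz":1,"wx":0,"wy":0,"wz":0},{"fingers":0.85,"tx":0,"ty":0,"tz":0.93,"wx":0,"wy":0,"wz":0},{"fingers":0.85,"tx":0,"ty":0,"tz":0.5,"wx":0,"wy":0,"wz":0},{"fingers":0.85,"tx":0,"ty":0,"tz":0,"wx":0,"wy":0,"wz":0},{"fingers":-1,"tx":0,"ty":0,"tz":0,"wx":0,"wy":0,"wz":0},{"fingers":-1,"tx":0,"ty":0,"tz":0,"wx":0,"wy":0,"wz":0},{"fingers":-1,"tx":0,"ty":0,"tz":0,"wx":0,"wy":0,"wz":0},{"fingers":-1,"tx":0,"ty":0,"tz":0,"wx":0,"wy":0,"wz":0}]}}

```text
time_s: 13.28
tcp_pos: [433.6, -158.3, 38.8]
tool_rot: [1.0, -0.0, 0.001, 0.0]
contact_force: [-1.2, -0.4, 5.3]
finger_gap: 59.7
grip_force: 25.0
```

{"api": "send_rows", "payload": {"increments": [{"fingers":-1,"tx":0,"ty":0,"tz":-1,"wx":0,"wy":0,"wz":0},{"fingers":-1,"tx":0,"ty":0,"tz":-1,"wx":0,"wy":0,"wz":0},{"fingers":-1,"tx":0,"ty":0,"tz":-1,"wx":0,"wy":0,"wz":0},{"fingers":-1,"tx":0,"ty":0,"tz":-1,"wx":0,"wy":0,"wz":0},{"fingers":-1,"tx":0,"ty":0,"tz":0,"wx":0,"wy":0,"wz":0},{"fingers":-1,"tx":0,"ty":0,"tz":0,"wx":0,"wy":0,"wz":0},{"fingers":-1,"tx":0,"ty":0,"tz":0,"wx":0,"wy":0,"wz":0}]}}

```text
time_s: 14.15
tcp_pos: [431.8, -157.7, 156.5]
tool_rot: [1.0, 0.0, -0.002, -0.001]
contact_force: [-0.0, 0.4, -2.8]
finger_gap: 59.2
grip_force: 25.0
```

```bash
python3 feel.py
```

```text
[[-2.79, -33.46, -20.82], [-3.04, -33.3, -20.74], [-3.66, -33.19, -20.7], [-3.29, -33.11, -20.69], [-2.68, -33.06, -20.7], [-2.84, -33.03, -20.71]]
[ 432.8 -157.9  157.5] [ 0.55  0.04 -2.84] 59.5 14.4
```

J1 reads about -3 N, so it is full and becomes the reference. I'll carry it towards the pan and stop short to look.

{"api": "send_rows", "payload": {"increments": [{"fingers":-1,"tx":0.3,"ty":-0.5,"tz":0,"wx":0,"wy":0,"wz":0},{"fingers":-1,"tx":0.65,"ty":-1,"tz":0,"wx":0,"wy":0,"wz":0},{"fingers":-1,"tx":0.65,"ty":-1,"tz":0,"wx":0,"wy":0,"wz":0},{"fingers":-1,"tx":0.65,"ty":-1,"tz":0,"wx":0,"wy":0,"wz":0},{"fingers":-1,"tx":0.65,"ty":-1,"tz":0,"wx":0,"wy":0,"wz":0},{"fingers":-1,"tx":0.65,"ty":-1,"tz":0,"wx":0,"wy":0,"wz":0},{"fingers":-1,"tx":0.65,"ty":-1,"tz":0,"wx":0,"wy":0,"wz":0},{"fingers":-1,"tx":0.65,"ty":-1,"tz":0,"wx":0,"wy":0,"wz":0},{"fingers":-1,"tx":0.35,"ty":-0.5,"tz":0,"wx":0,"wy":0,"wz":0},{"fingers":-1,"tx":0,"ty":0,"tz":0,"wx":0,"wy":0,"wz":0},{"fingers":-1,"tx":0,"ty":0,"tz":0,"wx":0,"wy":0,"wz":0},{"fingers":-1,"tx":0,"ty":0,"tz":0,"wx":0,"wy":0,"wz":0}]}}

```text
time_s: 15.9
tcp_pos: [588.5, 80.1, 158.0]
tool_rot: [1.0, -0.001, -0.0, 0.001]
contact_force: [-0.1, -0.3, -3.1]
finger_gap: 59.4
grip_force: 25.0
```

```bash
python3 look.py w3.png
```

```text
15.9 [588.5  80.1 158. ] -0.0022 [-0.12 -0.26 -3.14] 59.4
[276.5 247.2] [ 223  230  106   29 2125] [561.8  81.2  85. ]
[382.6 253.8] [369 249  26   9 173] [556.  -2.  85.]
[277.1 301.7] [ 209  288  137   29 3769] [514.2  80.9  85. ]
```

View pics/w3.png

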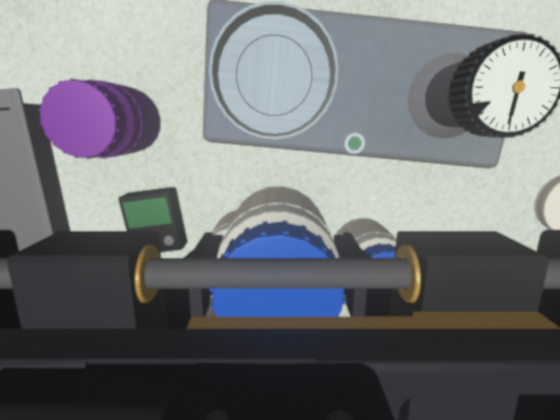

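Pan inner ring centre is at (274,75), its outer rim centre at (274,70), the dial axis at (519,86), the wedge at (482,107) and the needle tip at (511,123).

```bash
python3 - <<'E'
from h import *
f=cam('wrist')
for n,p,z in(('face',(274,75),50),('rim',(274,70.5),66),('dial',(519,86.5),110),('zero',(482,107),110),('tip',(511,123),110),('timer',(153,218),24)): print(n,ray(f,*p,z).round(1))
g=f['color'][0:150,200:350];print(cv2.HoughCircles(cv2.cvtColor(g,cv2.COLOR_RGB2GRAY),cv2.HOUGH_GRADIENT,1.5,5,param1=100,param2=40,minRadius=30,maxRadius=75)[0][:4]+[200,0,0])
E
```

```text
face [692.2  83.1  50. ]
rim [693.2  82.9  66. ]
dial [677.4 -68.2 110. ]
zero [665.3 -47.3 110. ]
tip [655.6 -67.2 110. ]
timer [567.5 200.   24. ]
[[271.25        68.25        64.19999695]
 [277.25        66.75        67.5       ]
 [272.75        74.25        40.20000076]
 [283.25        66.75        72.44999695]]
```

{"api": "send_rows", "payload": {"increments": [{"fingers":-1,"tx":0.7,"ty":-0.02,"tz":0,"wx":0,"wy":0,"wz":0},{"fingers":-1,"tx":1,"ty":0,"tz":0,"wx":0,"wy":0,"wz":0},{"fingers":-1,"tx":1,"ty":0,"tz":0,"wx":0,"wy":0,"wz":0},{"fingers":-1,"tx":0.5,"ty":0,"tz":0,"wx":0,"wy":0,"wz":0},{"fingers":-1,"tx":0.23,"ty":0,"tz":0,"wx":0,"wy":0,"wz":0},{"fingers":-1,"tx":0,"ty":0,"tz":0.8,"wx":0,"wy":0,"wz":0},{"fingers":-1,"tx":0,"ty":0,"tz":0.8,"wx":0,"wy":0,"wz":0},{"fingers":-1,"tx":0,"ty":0,"tz":0,"wx":0,"wy":0,"wz":0},{"fingers":-1,"tx":0,"ty":0,"tz":0,"wx":0,"wy":0,"wz":0},{"fingers":-1,"tx":0,"ty":0,"tz":0,"wx":0,"wy":0,"wz":0}]}}

```text
time_s: 17.25
tcp_pos: [692.7, 82.8, 111.7]
tool_rot: [1.0, 0.0, 0.001, -0.0]
contact_force: [-0.1, 1.0, -2.6]
finger_gap: 59.5
grip_force: 25.0
```

```bash
python3 feel.py
```

```text
[[-2.59, -57.36, -22.23], [-3.23, -57.58, -22.34], [-3.54, -57.74, -22.41], [-2.83, -57.83, -22.44], [-3.65, -57.89, -22.45], [-3.62, -57.91, -22.44]]
[692.1  82.6 110.6] [-0.34 -1.11 -3.62] 59.6 17.5
```

{"api": "send_rows", "payload": {"increments": [{"fingers":-1,"tx":0,"ty":0,"tz":0.4,"wx":0,"wy":0,"wz":0},{"fingers":-1,"tx":0,"ty":0,"tz":0.3,"wx":0,"wy":0,"wz":0},{"fingers":-1,"tx":0,"ty":0,"tz":0.2,"wx":0,"wy":0,"wz":0},{"fingers":-1,"tx":0,"ty":0,"tz":0.05,"wx":0,"wy":0,"wz":0},{"fingers":-1,"tx":0,"ty":0,"tz":0,"wx":0,"wy":0,"wz":0},{"fingers":-1,"tx":0,"ty":0,"tz":0,"wx":0,"wy":0,"wz":0},{"fingers":-1,"tx":0,"ty":0,"tz":0,"wx":0,"wy":0,"wz":0}]}}

```text
time_s: 18.38
tcp_pos: [692.0, 82.6, 81.8]
tool_rot: [1.0, -0.0, 0.0, 0.0]
contact_force: [-1.5, 0.2, -1.0]
finger_gap: 59.8
grip_force: 25.0
```

```bash
python3 feel.py
```

```text
[[-1.04, -56.81, -21.6], [-0.55, -56.82, -21.6], [0.92, -56.82, -21.58], [0.6, -56.82, -21.57], [0.26, -56.81, -21.56], [0.27, -56.8, -21.55]]
[691.9  82.5  81.6] [-1.88 -1.39  0.27] 59.5 18.625
```

{"api": "send_rows", "payload": {"increments": [{"fingers":1,"tx":0,"ty":0,"tz":0,"wx":0,"wy":0,"wz":0},{"fingers":1,"tx":0,"ty":0,"tz":0,"wx":0,"wy":0,"wz":0},{"fingers":1,"tx":0,"ty":0,"tz":0,"wx":0,"wy":0,"wz":0},{"fingers":1,"tx":0,"ty":0,"tz":-0.5,"wx":0,"wy":0,"wz":0},{"fingers":1,"tx":0,"ty":0,"tz":-1,"wx":0,"wy":0,"wz":0},{"fingers":1,"tx":0,"ty":0,"tz":-1,"wx":0,"wy":0,"wz":0},{"fingers":1,"tx":0,"ty":0,"tz":-1,"wx":0,"wy":0,"wz":0},{"fingers":1,"tx":-0.6,"ty":1,"tz":0,"wx":0,"wy":0,"wz":0},{"fingers":1,"tx":-0.6,"ty":1,"tz":0,"wx":0,"wy":0,"wz":0},{"fingers":1,"tx":-0.6,"ty":1,"tz":0,"wx":0,"wy":0,"wz":0},{"fingers":1,"tx":-0.6,"ty":1,"tz":0,"wx":0,"wy":0,"wz":0},{"fingers":1,"tx":-0.6,"ty":1,"tz":0,"wx":0,"wy":0,"wz":0},{"fingers":1,"tx":0,"ty":0,"tz":0,"wx":0,"wy":0,"wz":0},{"fingers":1,"tx":0,"ty":0,"tz":0,"wx":0,"wy":0,"wz":0},{"fingers":1,"tx":0,"ty":0,"tz":0,"wx":0,"wy":0,"wz":0}]}}

```text
time_s: 20.5
tcp_pos: [602.6, -65.8, 187.0]
tool_rot: [1.0, 0.001, 0.001, -0.0]
contact_force: [1.1, -0.0, -0.1]
finger_gap: 86.7
grip_force: 0.0
```

```bash
python3 look.py w4.png; python3 - <<'E'
import cv2
a=cv2.imread('pics/w4.png')
cv2.imwrite('pics/w4c.png',cv2.resize(a[0:230,80:380],(780,598),interpolation=cv2.INTER_CUBIC))
E
```

```text
20.5 [602.6 -65.8 187. ] 0.0023 [ 1.1  -0.02 -0.11] 86.7
[483.9  11.1] [ 436    0  122   23 1911] [ 749.6 -216.5   85. ]
[55.9 87.9] [  10   45   94   86 6208] [695.9 106.4  85. ]
[211.2 255.2] [198 252  30   6 121] [556.7  -7.   85. ]
[213.4 295.5] [187 288  54  19 747] [517.   -7.1  85. ]
```

View pics/w4c.png

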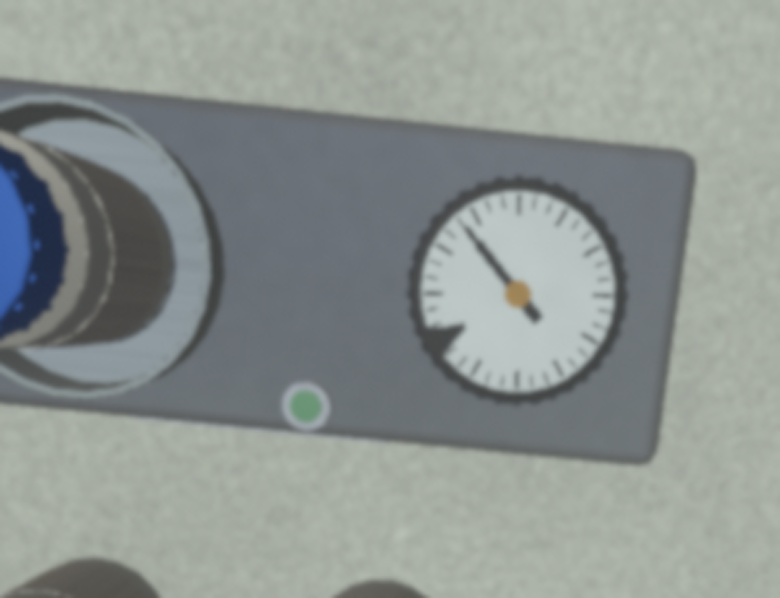

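The crop shows the jar standing on the pan, the dial centre at crop (517,293), the needle tip at (463,224) and the wedge at about (437,342).

```bash
python3 - <<'E'
from h import *
f=cam('wrist')
P=lambda u,v,z=110:ray(f,80+u/2.6,v/2.6,z)
c=P(517,293);print('c',c, P(517,290))
an=lambda p:np.arctan2(p[1]-c[1],p[0]-c[0])
n=an(P(463,224));t=an(P(540,319));w=an(P(437,342)); w2=an(P(464,326))
print(n,t+np.pi,w,w2,'cw turn',w-n,(w-n)%(2*np.pi))
# wedge by moment: dark pixels in annulus
g=cv2.cvtColor(f['color'],cv2.COLOR_RGB2GRAY)
m=f['M']
W=cv2.warpPerspective if 0 else None
vv,uu=np.mgrid[0:160,200:350]
Q=np.array([ray(f,u,v,110)[:2] for u,v in zip(uu.ravel(),vv.ravel())])-c[:2]
r=np.hypot(*Q.T);a=np.arctan2(Q[:,1],Q[:,0]);d=g[0:160,200:350].ravel()<110
for lo,hi in((9,15),(15,19),(19,21),(21,24)):
    s=d&(r>lo)&(r<hi);h,_=np.histogram(a[s],72,(-np.pi,np.pi))
    print(lo,[(round(-np.pi+(i+.5)*np.pi/36,2),int(k)) for i,k in enumerate(h) if k>2])
print('jar cap', ray(f,55.9,87.9,128))
E
```

```text
c [676.8838998  -66.41404311 110.        ] [677.67521726 -66.41195067 110.        ]
0.6849934882754517 0.7455046731938015 2.105115540065575 2.112334806673842 cw turn 1.4201220517901234 1.4201220517901234
9 [(0.65, 8), (0.74, 9)]
15 [(0.65, 5)]
19 [(2.05, 5), (2.14, 4)]
21 [(1.96, 4), (2.05, 11), (2.14, 10)]
jar cap [691.67406976  78.15987791 128.        ]
```

```bash
python3 -c "
from h import *
o=robot.get_obs();print(o['q'].round(3),o['tcp_pos'],o['tool_rot'].round(4))"
```

```text
[ 0.31   0.415 -0.359  1.729  0.165  1.027 -1.675] [602.36287656 -66.12154823 186.67172895] [ 1.e+00  1.e-03  2.e-04 -2.e-04]
```

{"api": "send_rows", "payload": {"increments": [{"fingers":1,"tx":0.5,"ty":0,"tz":0,"wx":0,"wy":0,"wz":-0.5},{"fingers":1,"tx":0,"ty":0,"tz":0,"wx":0,"wy":0,"wz":0.5},{"fingers":1,"tx":1,"ty":0,"tz":0,"wx":0,"wy":0,"wz":0},{"fingers":1,"tx":1,"ty":0,"tz":0,"wx":0,"wy":0,"wz":0},{"fingers":1,"tx":0,"ty":0,"tz":0,"wx":0,"wy":0,"wz":-0.9},{"fingers":1,"tx":0,"ty":0,"tz":0,"wx":0,"wy":0,"wz":-0.9},{"fingers":1,"tx":0,"ty":0,"tz":0,"wx":0,"wy":0,"wz":-0.9},{"fingers":1,"tx":0,"ty":0,"tz":0,"wx":0,"wy":0,"wz":-0.9},{"fingers":1,"tx":0,"ty":0,"tz":0,"wx":0,"wy":0,"wz":-0.9},{"fingers":1,"tx":0,"ty":0,"tz":0,"wx":0,"wy":0,"wz":-0.9},{"fingers":1,"tx":0,"ty":0,"tz":0,"wx":0,"wy":0,"wz":-0.9},{"fingers":1,"tx":0,"ty":0,"tz":0,"wx":0,"wy":0,"wz":-0.9},{"fingers":1,"tx":0,"ty":0,"tz":0,"wx":0,"wy":0,"wz":-0.9},{"fingers":1,"tx":0,"ty":0,"tz":0,"wx":0,"wy":0,"wz":-0.9},{"fingers":1,"tx":0,"ty":0,"tz":0,"wx":0,"wy":0,"wz":-0.9},{"fingers":1,"tx":0,"ty":0,"tz":0,"wx":0,"wy":0,"wz":-0.9},{"fingers":1,"tx":0,"ty":0,"tz":0,"wx":0,"wy":0,"wz":-0.9},{"fingers":1,"tx":0,"ty":0,"tz":0,"wx":0,"wy":0,"wz":0},{"fingers":1,"tx":0,"ty":0,"tz":0,"wx":0,"wy":0,"wz":0}]}}

```text
time_s: 22.98
tcp_pos: [677.0, -67.1, 186.4]
tool_rot: [0.764, 0.645, 0.0, -0.0]
contact_force: [-0.0, -0.1, -0.8]
finger_gap: 86.9
grip_force: 0.0
```

```bash
python3 feel.py; python3 -c "
from h import *
o=robot.get_obs();print(o['q'].round(3),2*np.arctan2(o['tool_rot'][1],o['tool_rot'][0]))"
```

```text
[[-0.81, -51.66, -22.03], [-0.01, -51.66, -22.03], [-0.07, -51.67, -22.03], [-0.87, -51.68, -22.03], [-1.18, -51.69, -22.03], [-0.51, -51.7, -22.03]]
[677.  -67.3 186.6] [ 0.38 -0.43 -0.51] 87.1 23.225
[ 0.47   0.593 -0.658  1.531  0.384  1.15  -0.431] 1.403722904447534
```

{"api": "send_rows", "payload": {"increments": [{"fingers":1,"tx":0,"ty":0,"tz":0.7,"wx":0,"wy":0,"wz":0},{"fingers":1,"tx":0,"ty":0,"tz":1,"wx":0,"wy":0,"wz":0},{"fingers":1,"tx":0,"ty":0,"tz":0.8,"wx":0,"wy":0,"wz":0},{"fingers":1,"tx":0,"ty":0,"tz":0.4,"wx":0,"wy":0,"wz":0},{"fingers":1,"tx":0,"ty":0,"tz":0.25,"wx":0,"wy":0,"wz":0},{"fingers":1,"tx":0,"ty":0,"tz":0,"wx":0,"wy":0,"wz":0},{"fingers":-1,"tx":0,"ty":0,"tz":0,"wx":0,"wy":0,"wz":0},{"fingers":-1,"tx":0,"ty":0,"tz":0,"wx":0,"wy":0,"wz":0},{"fingers":-1,"tx":0,"ty":0,"tz":0,"wx":0,"wy":0,"wz":0},{"fingers":-1,"tx":0,"ty":0,"tz":0,"wx":0,"wy":0,"wz":0}], "squeeze": 15}}

```text
time_s: 24.48
tcp_pos: [676.4, -67.4, 92.4]
tool_rot: [0.764, 0.646, -0.0, -0.0]
contact_force: [-2.6, 0.9, 2.6]
finger_gap: 59.8
grip_force: 15.0
```

{"api": "send_rows", "payload": {"increments": [{"fingers":-1,"tx":0,"ty":0,"tz":0,"wx":0,"wy":0,"wz":0.4},{"fingers":-1,"tx":0,"ty":0,"tz":0,"wx":0,"wy":0,"wz":0.9},{"fingers":-1,"tx":0,"ty":0,"tz":0,"wx":0,"wy":0,"wz":0.9},{"fingers":-1,"tx":0,"ty":0,"tz":0,"wx":0,"wy":0,"wz":0.9},{"fingers":-1,"tx":0,"ty":0,"tz":0,"wx":0,"wy":0,"wz":0.9},{"fingers":-1,"tx":0,"ty":0,"tz":0,"wx":0,"wy":0,"wz":0.9},{"fingers":-1,"tx":0,"ty":0,"tz":0,"wx":0,"wy":0,"wz":0.9},{"fingers":-1,"tx":0,"ty":0,"tz":0,"wx":0,"wy":0,"wz":0.9},{"fingers":-1,"tx":0,"ty":0,"tz":0,"wx":0,"wy":0,"wz":0.9},{"fingers":-1,"tx":0,"ty":0,"tz":0,"wx":0,"wy":0,"wz":0.9},{"fingers":-1,"tx":0,"ty":0,"tz":0,"wx":0,"wy":0,"wz":0.9},{"fingers":-1,"tx":0,"ty":0,"tz":0,"wx":0,"wy":0,"wz":0.9},{"fingers":-1,"tx":0,"ty":0,"tz":0,"wx":0,"wy":0,"wz":0.9},{"fingers":-1,"tx":0,"ty":0,"tz":0,"wx":0,"wy":0,"wz":0.5},{"fingers":-1,"tx":0,"ty":0,"tz":0,"wx":0,"wy":0,"wz":0},{"fingers":-1,"tx":0,"ty":0,"tz":0,"wx":0,"wy":0,"wz":0},{"fingers":-1,"tx":0,"ty":0,"tz":0,"wx":0,"wy":0,"wz":0}]}}

```text
time_s: 26.6
tcp_pos: [675.8, -66.6, 92.3]
tool_rot: [1.0, 0.001, -0.001, -0.0]
contact_force: [-5.7, 1.9, 4.6]
finger_gap: 59.6
grip_force: 15.0
```

```bash
python3 feel.py; python3 -c "
from h import *
o=robot.get_obs();print(o['q'].round(3),2*np.arctan2(o['tool_rot'][1],o['tool_rot'][0]),o['torque'])"
```

```text
[[4.61, -51.68, -21.74], [5.48, -51.67, -21.74], [4.45, -51.67, -21.74], [5.75, -51.67, -21.74], [5.99, -51.67, -21.74], [5.71, -51.67, -21.74]]
[675.8 -66.6  92.4] [-5.05  0.66  5.71] 59.6 26.85
[ 0.227  0.616 -0.28   1.627  0.2    0.929 -1.694] 0.001610599974437747 [ 0.43235264  1.24025163 -0.03896164]
```

{"api": "send_rows", "payload": {"increments": [{"fingers":1,"tx":0,"ty":0,"tz":0,"wx":0,"wy":0,"wz":0},{"fingers":1,"tx":0,"ty":0,"tz":0,"wx":0,"wy":0,"wz":0},{"fingers":1,"tx":0,"ty":0,"tz":0,"wx":0,"wy":0,"wz":0},{"fingers":1,"tx":0,"ty":0,"tz":-0.5,"wx":0,"wy":0,"wz":0},{"fingers":1,"tx":0,"ty":0,"tz":-1,"wx":0,"wy":0,"wz":0},{"fingers":1,"tx":0,"ty":0,"tz":-1,"wx":0,"wy":0,"wz":0},{"fingers":1,"tx":0,"ty":0,"tz":-0.65,"wx":0,"wy":0,"wz":0},{"fingers":1,"tx":-0.8,"ty":0,"tz":0,"wx":0,"wy":0,"wz":0},{"fingers":1,"tx":-1,"ty":0,"tz":0,"wx":0,"wy":0,"wz":0},{"fingers":1,"tx":-0.7,"ty":0,"tz":0,"wx":0,"wy":0,"wz":0},{"fingers":1,"tx":0,"ty":0,"tz":0,"wx":0,"wy":0,"wz":0},{"fingers":1,"tx":0,"ty":0,"tz":0,"wx":0,"wy":0,"wz":0},{"fingers":1,"tx":0,"ty":0,"tz":0,"wx":0,"wy":0,"wz":0}]}}

```text
time_s: 28.48
tcp_pos: [602.7, -67.3, 186.6]
tool_rot: [1.0, 0.0, 0.0, -0.0]
contact_force: [-0.2, 0.3, -0.2]
finger_gap: 86.9
grip_force: 0.0
```

```bash
python3 look.py w5.png; python3 - <<'E'
import cv2
a=cv2.imread('pics/w5.png')
cv2.imwrite('pics/w5c.png',cv2.resize(a[60:165,215:355],(800,600),interpolation=cv2.INTER_CUBIC))
E
```

```text
28.475 [602.7 -67.3 186.6] 0.0001 [-0.23  0.3  -0.23] 86.9
[482.2  10.6] [ 434    0  121   23 1895] [ 749.6 -216.9   85. ]
[52.7 88.5] [   7   45   94   87 6259] [695.9 106.8  85. ]
[209.3 255.3] [198 252  24   6  98] [557.  -7.  85.]
[211.6 295.8] [185 288  54  19 758] [517.3  -7.   85. ]
```

View pics/w5c.png

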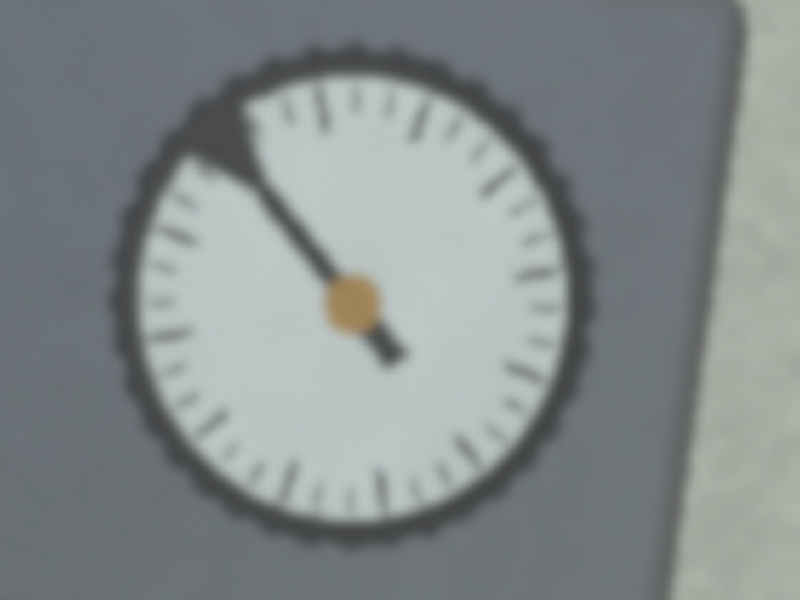

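The wedge at crop (215,123) and the needle tip at (258,183) lie on one line from the centre, aligned within about 1°. Next I'll check the other jars are where they were.

```bash
python3 - <<'E'
from h import *
for n in('scene','side'):
    print(n);blobs(cam(n),(105,90,50),(125,255,255),85,60)
E
```

```text
scene
[214.1   1.9] [205   0  24   7  75] [ 321.6 -837.8   85. ]
[311.7 182.3] [302 173  21  20 349] [435.4 -57.5  85. ]
[148.8 213.4] [125 198  48  32 604] [ 827.5 -177.9   85. ]
[289.3 215.3] [279 205  22  22 390] [535.3  -2.2  85. ]
[360.  254.4] [348 243  25  24 437] [448.6 170.3  85. ]
[313.3 256.5] [302 245  24  24 442] [544.9 120.5  85. ]
[248.8 266.7] [237 255  25  25 497] [686.1  68.5  85. ]
side
[526.8  73. ] [510  61  33  26 575] [ 241.1 -850.3   85. ]
[234. 138.] [220 124  39  30 374] [ 788.6 -159.5   85. ]
[399.9 144.3] [390 136  21  18 306] [ 425.4 -355.3   85. ]
[206.3 201.4] [194 191  26  22 454] [711.9  56.2  85. ]
[292.4 217.6] [281 207  24  22 427] [524.4  -2.   85. ]
[345.6 219.4] [334 209  25  22 433] [424.2 -57.5  85. ]
[257.4 253.3] [245 242  26  24 504] [533.8 120.8  85. ]
[285.  291.1] [272 278  27  27 588] [437.7 170.8  85. ]
[  8.2 316. ] [  0 301  22  38 481] [841.4 484.7  85. ]
```

{"api": "send_rows", "payload": {"increments": [{"fingers":1,"tx":-0.75,"ty":-0.66,"tz":0,"wx":0,"wy":0,"wz":0},{"fingers":1,"tx":-0.8,"ty":-0.66,"tz":0,"wx":0,"wy":0,"wz":0},{"fingers":1,"tx":-0.8,"ty":-0.66,"tz":0,"wx":0,"wy":0,"wz":0},{"fingers":1,"tx":0,"ty":0,"tz":0.8,"wx":0,"wy":0,"wz":0},{"fingers":1,"tx":0,"ty":0,"tz":1,"wx":0,"wy":0,"wz":0},{"fingers":1,"tx":0,"ty":0,"tz":1,"wx":0,"wy":0,"wz":0},{"fingers":1,"tx":0,"ty":0,"tz":1,"wx":0,"wy":0,"wz":0},{"fingers":1,"tx":0,"ty":0,"tz":0.8,"wx":0,"wy":0,"wz":0},{"fingers":1,"tx":0,"ty":0,"tz":0.35,"wx":0,"wy":0,"wz":0},{"fingers":1,"tx":0,"ty":0,"tz":0,"wx":0,"wy":0,"wz":0},{"fingers":-1,"tx":0,"ty":0,"tz":0,"wx":0,"wy":0,"wz":0},{"fingers":-1,"tx":0,"ty":0,"tz":0,"wx":0,"wy":0,"wz":0},{"fingers":-1,"tx":0,"ty":0,"tz":0,"wx":0,"wy":0,"wz":0},{"fingers":-1,"tx":0,"ty":0,"tz":0,"wx":0,"wy":0,"wz":0}], "squeeze": 25}}

```text
time_s: 30.38
tcp_pos: [531.7, -8.1, 38.5]
tool_rot: [1.0, -0.0, 0.0, 0.0]
contact_force: [0.7, 0.7, 2.2]
finger_gap: 59.6
grip_force: 25.0
```

{"api": "send_rows", "payload": {"increments": [{"fingers":-1,"tx":0,"ty":0,"tz":-1,"wx":0,"wy":0,"wz":0},{"fingers":-1,"tx":0,"ty":0,"tz":-1,"wx":0,"wy":0,"wz":0},{"fingers":-1,"tx":0,"ty":0,"tz":-1,"wx":0,"wy":0,"wz":0},{"fingers":-1,"tx":0,"ty":0,"tz":-1,"wx":0,"wy":0,"wz":0},{"fingers":-1,"tx":0,"ty":0,"tz":0,"wx":0,"wy":0,"wz":0},{"fingers":-1,"tx":0,"ty":0,"tz":0,"wx":0,"wy":0,"wz":0},{"fingers":-1,"tx":0,"ty":0,"tz":0,"wx":0,"wy":0,"wz":0}]}}

```text
time_s: 31.25
tcp_pos: [530.5, -8.1, 156.8]
tool_rot: [1.0, 0.0, -0.001, 0.0]
contact_force: [-0.4, 1.3, 0.0]
finger_gap: 59.5
grip_force: 25.0
```

```bash
python3 feel.py
```

```text
[[0.01, -39.25, -20.64], [-0.04, -39.1, -20.55], [-0.35, -38.99, -20.51], [-0.6, -38.9, -20.49], [-0.83, -38.85, -20.49], [0.28, -38.81, -20.49]]
[531.2  -8.  157.6] [-0.15  0.71  0.28] 59.3 31.5
```

J3 is empty, so it goes to the basket's middle slot.

{"api": "send_rows", "payload": {"increments": [{"fingers":-1,"tx":-0.04,"ty":0.45,"tz":0,"wx":0,"wy":0,"wz":0},{"fingers":-1,"tx":-0.06,"ty":1,"tz":0,"wx":0,"wy":0,"wz":0},{"fingers":-1,"tx":-0.06,"ty":1,"tz":0,"wx":0,"wy":0,"wz":0},{"fingers":-1,"tx":-0.06,"ty":1,"tz":0,"wx":0,"wy":0,"wz":0},{"fingers":-1,"tx":-0.06,"ty":1,"tz":0,"wx":0,"wy":0,"wz":0},{"fingers":-1,"tx":-0.06,"ty":1,"tz":0,"wx":0,"wy":0,"wz":0},{"fingers":-1,"tx":-0.06,"ty":1,"tz":0,"wx":0,"wy":0,"wz":0},{"fingers":-1,"tx":-0.06,"ty":1,"tz":0,"wx":0,"wy":0,"wz":0},{"fingers":-1,"tx":-0.06,"ty":1,"tz":0,"wx":0,"wy":0,"wz":0},{"fingers":-1,"tx":-0.06,"ty":1,"tz":0,"wx":0,"wy":0,"wz":0},{"fingers":-1,"tx":-0.06,"ty":1,"tz":0,"wx":0,"wy":0,"wz":0},{"fingers":-1,"tx":-0.06,"ty":0.6,"tz":0,"wx":0,"wy":0,"wz":0},{"fingers":-1,"tx":-0.04,"ty":0.4,"tz":0,"wx":0,"wy":0,"wz":0},{"fingers":-1,"tx":0,"ty":0,"tz":0,"wx":0,"wy":0,"wz":0},{"fingers":-1,"tx":0,"ty":0,"tz":0,"wx":0,"wy":0,"wz":0}]}}

```text
time_s: 33.38
tcp_pos: [509.6, -350.2, 158.1]
tool_rot: [1.0, 0.001, 0.0, -0.0]
contact_force: [0.1, 0.4, -0.2]
finger_gap: 59.5
grip_force: 25.0
```

{"api": "send_rows", "payload": {"increments": [{"fingers":-1,"tx":0,"ty":0,"tz":0.8,"wx":0,"wy":0,"wz":0},{"fingers":-1,"tx":0,"ty":0,"tz":1,"wx":0,"wy":0,"wz":0},{"fingers":-1,"tx":0,"ty":0,"tz":1,"wx":0,"wy":0,"wz":0},{"fingers":-1,"tx":0,"ty":0,"tz":0.6,"wx":0,"wy":0,"wz":0},{"fingers":-1,"tx":0,"ty":0,"tz":0.37,"wx":0,"wy":0,"wz":0},{"fingers":-1,"tx":0,"ty":0,"tz":0,"wx":0,"wy":0,"wz":0},{"fingers":-1,"tx":0,"ty":0,"tz":0,"wx":0,"wy":0,"wz":0},{"fingers":1,"tx":0,"ty":0,"tz":0,"wx":0,"wy":0,"wz":0},{"fingers":1,"tx":0,"ty":0,"tz":0,"wx":0,"wy":0,"wz":0},{"fingers":1,"tx":0,"ty":0,"tz":0,"wx":0,"wy":0,"wz":0},{"fingers":1,"tx":0,"ty":0,"tz":-0.7,"wx":0,"wy":0,"wz":0},{"fingers":1,"tx":0,"ty":0,"tz":-1,"wx":0,"wy":0,"wz":0},{"fingers":1,"tx":0,"ty":0,"tz":-1,"wx":0,"wy":0,"wz":0},{"fingers":1,"tx":0,"ty":0,"tz":-1,"wx":0,"wy":0,"wz":0}]}}

```text
time_s: 35.12
tcp_pos: [509.1, -351.5, 157.0]
tool_rot: [1.0, -0.0, 0.0, 0.0]
contact_force: [0.4, -0.9, -0.1]
finger_gap: 86.7
grip_force: 0.0
```

```bash
python3 - <<'E'
from h import *
blobs(cam('scene'),(105,90,50),(125,255,255),85,60)
E
```

```text
[256.  107.4] [247  99  19  18 283] [ 432.4 -352.9   85. ]
[231.8 119.7] [222 111  20  18 285] [ 512.7 -345.9   85. ]
[311.7 182.3] [302 173  21  20 349] [435.4 -57.5  85. ]
[148.9 213.4] [125 198  48  32 609] [ 827.2 -178.    85. ]
[360.  254.4] [348 243  25  24 438] [448.7 170.3  85. ]
[313.3 256.4] [302 245  24  24 443] [544.9 120.4  85. ]
[248.7 266.7] [237 255  25  25 499] [686.1  68.5  85. ]
```

{"api": "send_rows", "payload": {"increments": [{"fingers":1,"tx":-0.23,"ty":-0.6,"tz":0,"wx":0,"wy":0,"wz":0},{"fingers":1,"tx":-0.3,"ty":-1,"tz":0,"wx":0,"wy":0,"wz":0},{"fingers":1,"tx":-0.3,"ty":-1,"tz":0,"wx":0,"wy":0,"wz":0},{"fingers":1,"tx":-0.3,"ty":-1,"tz":0,"wx":0,"wy":0,"wz":0},{"fingers":1,"tx":-0.3,"ty":-1,"tz":0,"wx":0,"wy":0,"wz":0},{"fingers":1,"tx":-0.3,"ty":-1,"tz":0,"wx":0,"wy":0,"wz":0},{"fingers":1,"tx":-0.3,"ty":-1,"tz":0,"wx":0,"wy":0,"wz":0},{"fingers":1,"tx":-0.3,"ty":-1,"tz":0,"wx":0,"wy":0,"wz":0},{"fingers":1,"tx":-0.3,"ty":-1,"tz":0,"wx":0,"wy":0,"wz":0},{"fingers":1,"tx":0,"ty":-0.6,"tz":0,"wx":0,"wy":0,"wz":0},{"fingers":1,"tx":0,"ty":-0.4,"tz":0,"wx":0,"wy":0,"wz":0},{"fingers":1,"tx":0,"ty":0,"tz":0.5,"wx":0,"wy":0,"wz":0},{"fingers":1,"tx":0,"ty":0,"tz":1,"wx":0,"wy":0,"wz":0},{"fingers":1,"tx":0,"ty":0,"tz":1,"wx":0,"wy":0,"wz":0},{"fingers":1,"tx":0,"ty":0,"tz":0.93,"wx":0,"wy":0,"wz":0},{"fingers":1,"tx":0,"ty":0,"tz":0.5,"wx":0,"wy":0,"wz":0},{"fingers":1,"tx":0,"ty":0,"tz":0,"wx":0,"wy":0,"wz":0}]}}

```text
time_s: 37.3
tcp_pos: [429.5, -63.9, 36.9]
tool_rot: [1.0, -0.0, -0.001, -0.0]
contact_force: [-0.2, 0.3, 0.7]
finger_gap: 86.5
grip_force: 0.0
```

{"api": "send_rows", "payload": {"increments": [{"fingers":-1,"tx":0,"ty":0,"tz":0,"wx":0,"wy":0,"wz":0},{"fingers":-1,"tx":0,"ty":0,"tz":0,"wx":0,"wy":0,"wz":0},{"fingers":-1,"tx":0,"ty":0,"tz":0,"wx":0,"wy":0,"wz":0},{"fingers":-1,"tx":0,"ty":0,"tz":0,"wx":0,"wy":0,"wz":0},{"fingers":-1,"tx":0,"ty":0,"tz":-1,"wx":0,"wy":0,"wz":0},{"fingers":-1,"tx":0,"ty":0,"tz":-1,"wx":0,"wy":0,"wz":0},{"fingers":-1,"tx":0,"ty":0,"tz":-1,"wx":0,"wy":0,"wz":0},{"fingers":-1,"tx":0,"ty":0,"tz":-1,"wx":0,"wy":0,"wz":0},{"fingers":-1,"tx":0,"ty":0,"tz":0,"wx":0,"wy":0,"wz":0},{"fingers":-1,"tx":0,"ty":0,"tz":0,"wx":0,"wy":0,"wz":0},{"fingers":-1,"tx":0,"ty":0,"tz":0,"wx":0,"wy":0,"wz":0}]}}

```text
time_s: 38.67
tcp_pos: [429.4, -63.5, 156.9]
tool_rot: [1.0, 0.0, -0.001, -0.0]
contact_force: [-0.3, 0.0, -1.4]
finger_gap: 59.8
grip_force: 25.0
```

```bash
python3 feel.py
```

```text
[[-1.4, -29.43, -19.71], [-0.32, -29.3, -19.64], [0.1, -29.2, -19.6], [0.51, -29.12, -19.58], [-1.01, -29.07, -19.58], [-0.1, -29.03, -19.59]]
[430.1 -63.5 157.6] [-0.03  1.12 -0.1 ] 59.4 38.925
```

J2 is empty, so it goes to the third basket slot.

{"api": "send_rows", "payload": {"increments": [{"fingers":-1,"tx":0.25,"ty":0.4,"tz":0,"wx":0,"wy":0,"wz":0},{"fingers":-1,"tx":0.53,"ty":1,"tz":0,"wx":0,"wy":0,"wz":0},{"fingers":-1,"tx":0.53,"ty":1,"tz":0,"wx":0,"wy":0,"wz":0},{"fingers":-1,"tx":0.53,"ty":1,"tz":0,"wx":0,"wy":0,"wz":0},{"fingers":-1,"tx":0.53,"ty":1,"tz":0,"wx":0,"wy":0,"wz":0},{"fingers":-1,"tx":0.53,"ty":1,"tz":0,"wx":0,"wy":0,"wz":0},{"fingers":-1,"tx":0.53,"ty":1,"tz":0,"wx":0,"wy":0,"wz":0},{"fingers":-1,"tx":0.53,"ty":1,"tz":0,"wx":0,"wy":0,"wz":0},{"fingers":-1,"tx":0.53,"ty":1,"tz":0,"wx":0,"wy":0,"wz":0},{"fingers":-1,"tx":0.53,"ty":0.6,"tz":0,"wx":0,"wy":0,"wz":0},{"fingers":-1,"tx":0.27,"ty":0.41,"tz":0,"wx":0,"wy":0,"wz":0},{"fingers":-1,"tx":0,"ty":0,"tz":0,"wx":0,"wy":0,"wz":0},{"fingers":-1,"tx":0,"ty":0,"tz":0,"wx":0,"wy":0,"wz":0}]}}

```text
time_s: 40.55
tcp_pos: [588.6, -345.0, 157.9]
tool_rot: [1.0, 0.0, -0.0, -0.0]
contact_force: [0.3, -0.3, -0.6]
finger_gap: 59.3
grip_force: 25.0
```

{"api": "send_rows", "payload": {"increments": [{"fingers":-1,"tx":0,"ty":0,"tz":0.8,"wx":0,"wy":0,"wz":0},{"fingers":-1,"tx":0,"ty":0,"tz":1,"wx":0,"wy":0,"wz":0},{"fingers":-1,"tx":0,"ty":0,"tz":1,"wx":0,"wy":0,"wz":0},{"fingers":-1,"tx":0,"ty":0,"tz":0.6,"wx":0,"wy":0,"wz":0},{"fingers":-1,"tx":0,"ty":0,"tz":0.37,"wx":0,"wy":0,"wz":0},{"fingers":-1,"tx":0,"ty":0,"tz":0,"wx":0,"wy":0,"wz":0},{"fingers":-1,"tx":0,"ty":0,"tz":0,"wx":0,"wy":0,"wz":0},{"fingers":1,"tx":0,"ty":0,"tz":0,"wx":0,"wy":0,"wz":0},{"fingers":1,"tx":0,"ty":0,"tz":0,"wx":0,"wy":0,"wz":0},{"fingers":1,"tx":0,"ty":0,"tz":0,"wx":0,"wy":0,"wz":0},{"fingers":1,"tx":0,"ty":0,"tz":-0.7,"wx":0,"wy":0,"wz":0},{"fingers":1,"tx":0,"ty":0,"tz":-1,"wx":0,"wy":0,"wz":0},{"fingers":1,"tx":0,"ty":0,"tz":-1,"wx":0,"wy":0,"wz":0},{"fingers":1,"tx":0,"ty":0,"tz":-1,"wx":0,"wy":0,"wz":0}]}}

```text
time_s: 42.3
tcp_pos: [589.4, -345.9, 158.8]
tool_rot: [1.0, 0.0, 0.001, 0.0]
contact_force: [0.1, -0.8, -0.2]
finger_gap: 87.0
grip_force: 0.0
```

```bash
python3 - <<'E'
from h import *
blobs(cam('scene'),(105,90,50),(125,255,255),85,60)
print(robot.get_obs()['tcp_pos'])
E
```

```text
[256.  107.4] [247  99  19  18 284] [ 432.4 -352.8   85. ]
[231.9 119.5] [222 111  20  18 293] [ 512.1 -346.5   85. ]
[206.7 132.1] [197 123  20  19 292] [ 592.3 -340.2   85. ]
[148.8 213.5] [125 198  48  32 610] [ 827.4 -177.9   85. ]
[360.  254.4] [348 243  25  24 437] [448.6 170.3  85. ]
[313.4 256.4] [302 245  24  24 444] [544.9 120.5  85. ]
[248.8 266.7] [237 255  25  25 497] [686.1  68.5  85. ]
[ 591.84200594 -347.00839414  163.62658746]
```

```bash
python3 feel.py; python3 -c "
from h import *
o=robot.get_obs();print(o['q'].round(3),o['qvel'].round(3),o['tcp_pos'])"
```

```text
[[3.01, -40.92, -16.0], [-0.58, -52.0, -21.42], [-0.58, -54.47, -23.1], [0.03, -54.84, -23.24], [-0.06, -54.64, -23.01], [-1.18, -54.33, -22.75]]
[ 588.3 -345.6  155.2] [ 0.4   1.41 -1.18] 87.0 42.6
[ 0.634  0.551 -0.242  1.572  0.146  1.038 -1.219] [-0.001  0.013  0.003  0.007  0.001 -0.     0.   ] [ 588.33582067 -345.55333008  155.24636061]
```

{"api": "send_rows", "payload": {"increments": [{"fingers":1,"tx":-0.1,"ty":-0.36,"tz":0,"wx":0,"wy":0,"wz":0},{"fingers":1,"tx":-0.1,"ty":-1,"tz":0,"wx":0,"wy":0,"wz":0},{"fingers":1,"tx":-0.1,"ty":-1,"tz":0,"wx":0,"wy":0,"wz":0},{"fingers":1,"tx":-0.1,"ty":-1,"tz":0,"wx":0,"wy":0,"wz":0},{"fingers":1,"tx":-0.1,"ty":-1,"tz":0,"wx":0,"wy":0,"wz":0},{"fingers":1,"tx":-0.1,"ty":-1,"tz":0,"wx":0,"wy":0,"wz":0},{"fingers":1,"tx":-0.1,"ty":-1,"tz":0,"wx":0,"wy":0,"wz":0},{"fingers":1,"tx":-0.1,"ty":-1,"tz":0,"wx":0,"wy":0,"wz":0},{"fingers":1,"tx":-0.1,"ty":-1,"tz":0,"wx":0,"wy":0,"wz":0},{"fingers":1,"tx":-0.1,"ty":-1,"tz":0,"wx":0,"wy":0,"wz":0},{"fingers":1,"tx":-0.1,"ty":-1,"tz":0,"wx":0,"wy":0,"wz":0},{"fingers":1,"tx":-0.1,"ty":-1,"tz":0,"wx":0,"wy":0,"wz":0},{"fingers":1,"tx":-0.1,"ty":-1,"tz":0,"wx":0,"wy":0,"wz":0},{"fingers":1,"tx":-0.1,"ty":-1,"tz":0,"wx":0,"wy":0,"wz":0},{"fingers":1,"tx":-0.1,"ty":-1,"tz":0,"wx":0,"wy":0,"wz":0},{"fingers":1,"tx":-0.1,"ty":-0.6,"tz":0,"wx":0,"wy":0,"wz":0},{"fingers":1,"tx":0,"ty":-0.4,"tz":0,"wx":0,"wy":0,"wz":0},{"fingers":1,"tx":0,"ty":0,"tz":0,"wx":0,"wy":0,"wz":0},{"fingers":1,"tx":0,"ty":0,"tz":0,"wx":0,"wy":0,"wz":0}]}}

```text
time_s: 44.98
tcp_pos: [541.2, 113.7, 155.8]
tool_rot: [1.0, -0.001, -0.0, 0.0]
contact_force: [-1.0, -0.2, -0.0]
finger_gap: 86.9
grip_force: 0.0
```

```bash
python3 look.py w6.png; python3 - <<'E'
from h import *
blobs(cam('scene'),(105,90,50),(125,255,255),85,60)
E
```

```text
44.975 [541.2 113.7 155.8] -0.0017 [-0.99 -0.18 -0.01] 86.9
[332.1   8.4] [ 296    0   75   23 1157] [680.1  78.4  85. ]
[273.7 213.6] [ 239  179   70   69 3681] [542.4 116.7  85. ]
[214.1 313.5] [ 182  291   65   39 1908] [457.6 165.9  85. ]
[213.8   2. ] [205   0  23   7  75] [ 322.5 -837.8   85. ]
[256.  107.4] [247  99  19  18 283] [ 432.5 -352.7   85. ]
[231.9 119.5] [222 111  20  18 292] [ 512.1 -346.4   85. ]
[206.8 131.8] [197 123  20  19 306] [ 591.5 -341.2   85. ]
[148.8 213.4] [125 198  48  32 607] [ 827.4 -177.9   85. ]
[360.6 255.1] [348 243  25  24 400] [448.6 172.5  85. ]
[311.9 257.3] [302 245  23  24 373] [548.9 120.7  85. ]
[248.8 266.7] [237 255  25  25 497] [686.   68.5  85. ]
```

View pics/w6.png

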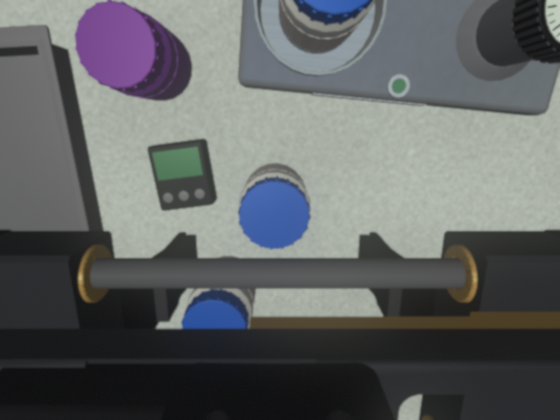

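J6 is under the gripper at (274,213). The timer at (183,175) is 24 mm high and the fingers stay above 38 mm, so they clear it.

{"api": "send_rows", "payload": {"increments": [{"fingers":1,"tx":0.02,"ty":-0.03,"tz":0.5,"wx":0,"wy":0,"wz":0},{"fingers":1,"tx":0,"ty":0,"tz":1,"wx":0,"wy":0,"wz":0},{"fingers":1,"tx":0,"ty":0,"tz":1,"wx":0,"wy":0,"wz":0},{"fingers":1,"tx":0,"ty":0,"tz":0.93,"wx":0,"wy":0,"wz":0},{"fingers":1,"tx":0,"ty":0,"tz":0.5,"wx":0,"wy":0,"wz":0},{"fingers":1,"tx":0,"ty":0,"tz":0,"wx":0,"wy":0,"wz":0},{"fingers":-1,"tx":0,"ty":0,"tz":0,"wx":0,"wy":0,"wz":0},{"fingers":-1,"tx":0,"ty":0,"tz":0,"wx":0,"wy":0,"wz":0},{"fingers":-1,"tx":0,"ty":0,"tz":0,"wx":0,"wy":0,"wz":0},{"fingers":-1,"tx":0,"ty":0,"tz":0,"wx":0,"wy":0,"wz":0},{"fingers":-1,"tx":0,"ty":0,"tz":-1,"wx":0,"wy":0,"wz":0},{"fingers":-1,"tx":0,"ty":0,"tz":-1,"wx":0,"wy":0,"wz":0},{"fingers":-1,"tx":0,"ty":0,"tz":-1,"wx":0,"wy":0,"wz":0},{"fingers":-1,"tx":0,"ty":0,"tz":-1,"wx":0,"wy":0,"wz":0},{"fingers":-1,"tx":0,"ty":0,"tz":0,"wx":0,"wy":0,"wz":0},{"fingers":-1,"tx":0,"ty":0,"tz":0,"wx":0,"wy":0,"wz":0},{"fingers":-1,"tx":0,"ty":0,"tz":0,"wx":0,"wy":0,"wz":0}]}}

```text
time_s: 47.2
tcp_pos: [540.5, 115.4, 156.3]
tool_rot: [1.0, 0.0, -0.002, 0.0]
contact_force: [-0.6, 0.4, -3.2]
finger_gap: 59.6
grip_force: 25.0
```

```bash
python3 feel.py
```

```text
[[-3.18, -42.72, -21.74], [-2.85, -42.53, -21.64], [-2.57, -42.4, -21.59], [-3.12, -42.31, -21.58], [-2.88, -42.25, -21.58], [-2.15, -42.22, -21.59]]
[541.4 115.9 157.5] [-0.25 -0.31 -2.15] 59.9 47.45
```

J6 is full, so it goes towards the tray.

{"api": "send_rows", "payload": {"increments": [{"fingers":-1,"tx":-0.03,"ty":-0.4,"tz":0,"wx":0,"wy":0,"wz":0},{"fingers":-1,"tx":-0.05,"ty":-1,"tz":0,"wx":0,"wy":0,"wz":0},{"fingers":-1,"tx":-0.05,"ty":-1,"tz":0,"wx":0,"wy":0,"wz":0},{"fingers":-1,"tx":-0.05,"ty":-1,"tz":0,"wx":0,"wy":0,"wz":0},{"fingers":-1,"tx":-0.05,"ty":-1,"tz":0,"wx":0,"wy":0,"wz":0},{"fingers":-1,"tx":-0.05,"ty":-1,"tz":0,"wx":0,"wy":0,"wz":0},{"fingers":-1,"tx":-0.05,"ty":-1,"tz":0,"wx":0,"wy":0,"wz":0},{"fingers":-1,"tx":-0.05,"ty":-1,"tz":0,"wx":0,"wy":0,"wz":0},{"fingers":-1,"tx":-0.05,"ty":-0.5,"tz":0,"wx":0,"wy":0,"wz":0},{"fingers":-1,"tx":0,"ty":-0.27,"tz":0,"wx":0,"wy":0,"wz":0},{"fingers":-1,"tx":0,"ty":0,"tz":0,"wx":0,"wy":0,"wz":0},{"fingers":-1,"tx":0,"ty":0,"tz":0,"wx":0,"wy":0,"wz":0},{"fingers":-1,"tx":0,"ty":0,"tz":0,"wx":0,"wy":0,"wz":0}]}}

```text
time_s: 49.08
tcp_pos: [529.2, 359.8, 158.0]
tool_rot: [1.0, -0.001, 0.0, 0.0]
contact_force: [0.0, -0.2, -2.8]
finger_gap: 59.5
grip_force: 25.0
```

```bash
python3 look.py w7.png
```

```text
49.075 [529.2 359.8 158. ] -0.0016 [ 0.04 -0.18 -2.81] 59.5
[276.1 245.2] [ 224  225  104   34 2412] [504.2 361.2  85. ]
[277.3 301.8] [ 209  288  138   29 3799] [454.8 360.4  85. ]
```

View pics/w7.png

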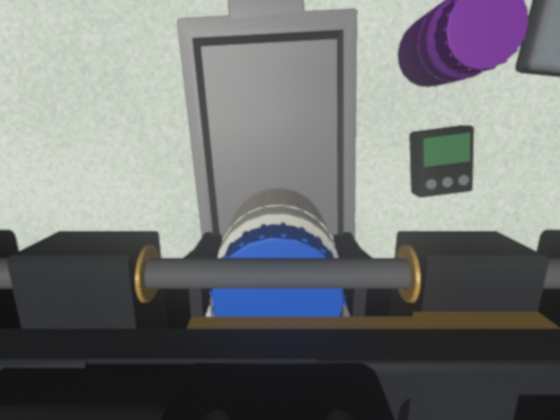

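The tray's outer rim runs (180,22)-(204,230) and (357,12)-(355,230), and its end edge is at row ~17.

```bash
python3 - <<'E'
from h import *
f=cam('wrist')
for p in((180,22),(192,125),(204,230),(357,12),(356,125),(355,230),(268,17)): print(p,ray(f,*p,35).round(1))
E
```

```text
(180, 22) [674.4 437.6  35. ]
(192, 125) [594.6 433.5  35. ]
(204, 230) [499.5 428.8  35. ]
(357, 12) [681.3 296.9  35. ]
(356, 125) [594.3 292.6  35. ]
(355, 230) [499.2 287.9  35. ]
(268, 17) [677.8 367.4  35. ]
```

{"api": "send_rows", "payload": {"increments": [{"fingers":-1,"tx":0.1,"ty":0.02,"tz":0.8,"wx":0,"wy":0,"wz":0},{"fingers":-1,"tx":0,"ty":0,"tz":1,"wx":0,"wy":0,"wz":0},{"fingers":-1,"tx":0,"ty":0,"tz":1,"wx":0,"wy":0,"wz":0},{"fingers":-1,"tx":0,"ty":0,"tz":0.6,"wx":0,"wy":0,"wz":0},{"fingers":-1,"tx":0,"ty":0,"tz":0.43,"wx":0,"wy":0,"wz":0},{"fingers":-1,"tx":0,"ty":0,"tz":0,"wx":0,"wy":0,"wz":0},{"fingers":-1,"tx":0,"ty":0,"tz":0,"wx":0,"wy":0,"wz":0},{"fingers":1,"tx":0,"ty":0,"tz":0,"wx":0,"wy":0,"wz":0},{"fingers":1,"tx":0,"ty":0,"tz":0,"wx":0,"wy":0,"wz":0},{"fingers":1,"tx":0,"ty":0,"tz":0,"wx":0,"wy":0,"wz":0},{"fingers":1,"tx":0,"ty":0,"tz":-0.5,"wx":0,"wy":0,"wz":0},{"fingers":1,"tx":0,"ty":0,"tz":-1,"wx":0,"wy":0,"wz":0},{"fingers":1,"tx":0,"ty":0,"tz":-1,"wx":0,"wy":0,"wz":0},{"fingers":1,"tx":0,"ty":0,"tz":-1,"wx":0,"wy":0,"wz":0},{"fingers":1,"tx":0,"ty":0,"tz":-0.33,"wx":0,"wy":0,"wz":0}]}}

```text
time_s: 51.05
tcp_pos: [532.7, 361.4, 161.2]
tool_rot: [1.0, 0.0, 0.002, -0.001]
contact_force: [0.2, -0.1, 0.2]
finger_gap: 86.9
grip_force: 0.0
```

```bash
python3 - <<'E'
from h import *
a=cam('scene');b=cam('side')
blobs(a,(105,90,50),(125,255,255),85,60);print();blobs(b,(105,90,50),(125,255,255),85,60)
E
```

```text
[214.1   1.9] [205   0  24   7  74] [ 321.6 -837.9   85. ]
[256.  107.4] [247  99  19  18 284] [ 432.4 -352.8   85. ]
[231.9 119.5] [222 111  20  18 292] [ 512.1 -346.4   85. ]
[206.8 131.8] [197 123  20  19 306] [ 591.5 -341.2   85. ]
[148.8 213.5] [125 198  48  32 613] [ 827.6 -177.9   85. ]
[360.  254.4] [348 243  25  24 437] [448.6 170.3  85. ]
[248.8 266.7] [237 255  25  25 498] [686.1  68.5  85. ]
[380.3 344. ] [367 331  28  27 563] [534.  361.9  85. ]

[340.6 126. ] [331 118  21  17 283] [ 584.3 -343.6   85. ]
[369.7 135. ] [360 127  21  17 293] [ 504.8 -349.2   85. ]
[259.9 144. ] [247 133  25  21 201] [ 720.3 -173.7   85. ]
[399.9 144.3] [390 136  21  18 306] [ 425.4 -355.3   85. ]
[207.  201.8] [193 190  27  23 429] [709.8  56.3  85. ]
[285.  291.1] [272 278  27  27 582] [437.7 170.9  85. ]
[  8.2 316.1] [  0 301  22  38 471] [841.1 484.9  85. ]
[185.9 344.7] [170 329  32  32 791] [526.7 360.7  85. ]
```

J5 is unmoved. It's the last jar.

{"api": "send_rows", "payload": {"increments": [{"fingers":1,"tx":-0.23,"ty":0.51,"tz":0,"wx":0,"wy":0,"wz":0},{"fingers":1,"tx":-0.5,"ty":1,"tz":0,"wx":0,"wy":0,"wz":0},{"fingers":1,"tx":-0.5,"ty":1,"tz":0,"wx":0,"wy":0,"wz":0},{"fingers":1,"tx":-0.5,"ty":1,"tz":0,"wx":0,"wy":0,"wz":0},{"fingers":1,"tx":-0.5,"ty":1,"tz":0,"wx":0,"wy":0,"wz":0},{"fingers":1,"tx":-0.5,"ty":1,"tz":0,"wx":0,"wy":0,"wz":0},{"fingers":1,"tx":-0.2,"ty":0.6,"tz":0,"wx":0,"wy":0,"wz":0},{"fingers":1,"tx":0,"ty":0.4,"tz":0,"wx":0,"wy":0,"wz":0},{"fingers":1,"tx":0,"ty":0,"tz":0.57,"wx":0,"wy":0,"wz":0},{"fingers":1,"tx":0,"ty":0,"tz":1,"wx":0,"wy":0,"wz":0},{"fingers":1,"tx":0,"ty":0,"tz":1,"wx":0,"wy":0,"wz":0},{"fingers":1,"tx":0,"ty":0,"tz":0.93,"wx":0,"wy":0,"wz":0},{"fingers":1,"tx":0,"ty":0,"tz":0.5,"wx":0,"wy":0,"wz":0},{"fingers":1,"tx":0,"ty":0,"tz":0,"wx":0,"wy":0,"wz":0}]}}

```text
time_s: 52.9
tcp_pos: [443.5, 165.2, 37.2]
tool_rot: [1.0, 0.0, -0.001, 0.0]
contact_force: [-0.8, -0.3, 0.4]
finger_gap: 87.2
grip_force: 0.0
```

{"api": "send_rows", "payload": {"increments": [{"fingers":-1,"tx":0,"ty":0,"tz":0,"wx":0,"wy":0,"wz":0},{"fingers":-1,"tx":0,"ty":0,"tz":0,"wx":0,"wy":0,"wz":0},{"fingers":-1,"tx":0,"ty":0,"tz":0,"wx":0,"wy":0,"wz":0},{"fingers":-1,"tx":0,"ty":0,"tz":0,"wx":0,"wy":0,"wz":0},{"fingers":-1,"tx":0,"ty":0,"tz":-1,"wx":0,"wy":0,"wz":0},{"fingers":-1,"tx":0,"ty":0,"tz":-1,"wx":0,"wy":0,"wz":0},{"fingers":-1,"tx":0,"ty":0,"tz":-1,"wx":0,"wy":0,"wz":0},{"fingers":-1,"tx":0,"ty":0,"tz":-1,"wx":0,"wy":0,"wz":0},{"fingers":-1,"tx":0,"ty":0,"tz":0,"wx":0,"wy":0,"wz":0},{"fingers":-1,"tx":0,"ty":0,"tz":0,"wx":0,"wy":0,"wz":0},{"fingers":-1,"tx":0,"ty":0,"tz":0,"wx":0,"wy":0,"wz":0}]}}

```text
time_s: 54.28
tcp_pos: [442.7, 164.5, 156.5]
tool_rot: [1.0, 0.0, -0.002, 0.001]
contact_force: [-0.1, 0.0, -2.8]
finger_gap: 59.3
grip_force: 25.0
```

```bash
python3 feel.py
```

```text
[[-2.76, -34.39, -20.91], [-2.73, -34.24, -20.82], [-3.27, -34.12, -20.78], [-2.35, -34.04, -20.77], [-2.71, -33.99, -20.78], [-2.47, -33.96, -20.79]]
[443.6 165.  157.5] [ 0.81  0.33 -2.47] 59.4 54.525
```

J5 is full, so it goes to the tray's near slot.

{"api": "send_rows", "payload": {"increments": [{"fingers":-1,"tx":0.04,"ty":-0.5,"tz":0,"wx":0,"wy":0,"wz":0},{"fingers":-1,"tx":0.04,"ty":-1,"tz":0,"wx":0,"wy":0,"wz":0},{"fingers":-1,"tx":0.04,"ty":-1,"tz":0,"wx":0,"wy":0,"wz":0},{"fingers":-1,"tx":0.04,"ty":-1,"tz":0,"wx":0,"wy":0,"wz":0},{"fingers":-1,"tx":0.04,"ty":-1,"tz":0,"wx":0,"wy":0,"wz":0},{"fingers":-1,"tx":0.04,"ty":-1,"tz":0,"wx":0,"wy":0,"wz":0},{"fingers":-1,"tx":0.03,"ty":-0.5,"tz":0,"wx":0,"wy":0,"wz":0},{"fingers":-1,"tx":0,"ty":-0.37,"tz":0,"wx":0,"wy":0,"wz":0},{"fingers":-1,"tx":0,"ty":0,"tz":0,"wx":0,"wy":0,"wz":0},{"fingers":-1,"tx":0,"ty":0,"tz":0,"wx":0,"wy":0,"wz":0}]}}

```text
time_s: 55.78
tcp_pos: [452.2, 354.9, 157.9]
tool_rot: [1.0, -0.001, -0.0, 0.001]
contact_force: [0.8, -0.3, -2.8]
finger_gap: 59.2
grip_force: 25.0
```

{"api": "send_rows", "payload": {"increments": [{"fingers":-1,"tx":0,"ty":0,"tz":0.8,"wx":0,"wy":0,"wz":0},{"fingers":-1,"tx":0,"ty":0,"tz":1,"wx":0,"wy":0,"wz":0},{"fingers":-1,"tx":0,"ty":0,"tz":1,"wx":0,"wy":0,"wz":0},{"fingers":-1,"tx":0,"ty":0,"tz":0.6,"wx":0,"wy":0,"wz":0},{"fingers":-1,"tx":0,"ty":0,"tz":0.43,"wx":0,"wy":0,"wz":0},{"fingers":-1,"tx":0,"ty":0,"tz":0,"wx":0,"wy":0,"wz":0},{"fingers":-1,"tx":0,"ty":0,"tz":0,"wx":0,"wy":0,"wz":0},{"fingers":1,"tx":0,"ty":0,"tz":0,"wx":0,"wy":0,"wz":0},{"fingers":1,"tx":0,"ty":0,"tz":0,"wx":0,"wy":0,"wz":0},{"fingers":1,"tx":0,"ty":0,"tz":0,"wx":0,"wy":0,"wz":0},{"fingers":1,"tx":0,"ty":0,"tz":-0.5,"wx":0,"wy":0,"wz":0},{"fingers":1,"tx":0,"ty":0,"tz":-1,"wx":0,"wy":0,"wz":0},{"fingers":1,"tx":0,"ty":0,"tz":-1,"wx":0,"wy":0,"wz":0},{"fingers":1,"tx":0,"ty":0,"tz":-1,"wx":0,"wy":0,"wz":0},{"fingers":1,"tx":0,"ty":0,"tz":-1,"wx":0,"wy":0,"wz":0},{"fingers":1,"tx":0,"ty":0,"tz":0,"wx":0,"wy":0,"wz":0},{"fingers":1,"tx":0,"ty":0,"tz":0,"wx":0,"wy":0,"wz":0}]}}

```text
time_s: 57.9
tcp_pos: [451.6, 355.8, 178.1]
tool_rot: [1.0, 0.0, -0.0, 0.0]
contact_force: [0.7, 0.1, -1.2]
finger_gap: 87.0
grip_force: 0.0
```

```bash
python3 - <<'E'
from h import *
a=cam('scene');save(a,'sc9.png');blobs(a,(105,90,50),(125,255,255),85,60)
cv2.imwrite('pics/sc9c.png',cv2.resize(a['color'][80:420,160:460,::-1],(529,600),interpolation=cv2.INTER_CUBIC))
print(robot.get_obs()['tcp_pos'])
E
```

```text
[214.    1.9] [205   0  24   7  74] [ 321.7 -838.    85. ]
[256.  107.4] [247  99  19  18 284] [ 432.4 -352.8   85. ]
[226.8 124.9] [217 116  20  19 303] [ 533.2 -336.1   85. ]
[206.5 132. ] [197 123  20  19 305] [ 592.7 -340.8   85. ]
[148.8 213.5] [125 198  48  32 609] [ 827.5 -177.9   85. ]
[248.7 266.7] [237 255  25  25 499] [686.1  68.5  85. ]
[409.1 323.6] [396 311  27  26 560] [454.2 357.6  85. ]
[380.6 343.8] [367 331  28  27 579] [533.2 361.9  85. ]
[451.40627498 355.56527203 177.44598693]
```

View pics/sc9c.png

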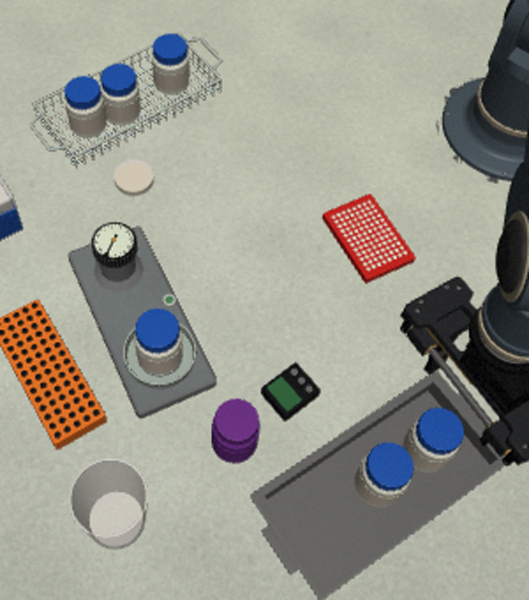

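All jars are placed, and the reference jar, timer and petri dish are undisturbed. The middle basket jar, at crop (119,95), was knocked along the basket. I'll check that it still stands upright on the basket floor.

```bash
python3 - <<'E'
from h import *
a=cam('scene');b=cam('side')
blobs(b,(105,90,50),(125,255,255),85,100)
hs=cv2.cvtColor(b['color'],cv2.COLOR_RGB2HSV);m=cv2.inRange(hs,(105,90,50),(125,255,255))
c=cv2.connectedComponentsWithStats(m)[3]
for p in((256,107.4),(226.8,124.9),(206.5,132),(248.7,266.7),(409.1,323.6),(380.6,343.8)):
    best=min(c[1:],key=lambda q:np.linalg.norm(np.array(proj(a,t:=tri(a,p,b,q)))-p)+abs(t[2]-78)*.05)
    print(p,best.round(1),tri(a,p,b,best).round(1))
E
```

```text
[353.3 131.8] [332 119  40  25 481] [ 545.7 -339.    85. ]
[399.9 144.3] [390 136  21  18 306] [ 425.4 -355.3   85. ]
[  8.2 316.1] [  0 301  22  38 476] [841.2 484.9  85. ]
[223.8 364.2] [208 348  32  33 836] [447.8 356.4  85. ]
(256, 107.4) [399.9 144.3] [ 428.  -361.4   77.7]
(226.8, 124.9) [353.3 131.8] [ 538.7 -322.8   99.4]
(206.5, 132) [353.3 131.8] [ 573.2 -396.8   28.9]
(248.7, 266.7) [222.4 125.9] [688.3  89.4 275.8]
(409.1, 323.6) [223.8 364.2] [450.7 355.2  78.1]
(380.6, 343.8) [178.6 355.9] [530.4 368.7  67.8]
```

The two adjacent caps merge in the side view, with normal cap widths and heights, so both jars stand upright inside the basket. Handing in.

```bash
python3 -c "
from bench import robot
print(robot.close_job())"
```

```text
the job is handed in; nothing more can be done
None
```

I handed the job in; the verdict was not shown. Of the six jars present, three empty ones stand upright in the basket and two full ones in the tray, with one full jar on the scale pan and the bezel's zero set to the needle within about 1°. The middle basket jar was knocked about 20 mm while the arm was elsewhere and now stands next to its neighbour, still upright, so I left it; the timer and petri dish show no sign of having moved.

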